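# Mount the cordless handpiece in the bench holder

### The arm

A 6-joint arm with a two-finger parallel gripper is mounted at the origin on a cart in front of the work surface, level with it; the furniture and walls round the work are solid. World frame = base frame: x ahead of the robot, y to its left, z up, the work surface at z = 0. Lengths are in m, angles in degrees, forces in N, time in s.
With the tool pointing down it reaches from about 0.375 to 0.9 m from the base axis. Payload 3.1 kg.
Tool frame: the origin (TCP) lies midway between the tips of the shut fingers; the grasp point (between the pads) lies 19 mm behind it; z points along the fingers, y is the direction in which the jaws open and shut (so a half turn about z gives the same grasp; the last joint's range is limited). The gripper opens to 87 mm and grips with 3 to 60 N. Pads are 19 mm wide; open, the fingers measure 117 mm over their backs; the gripper's body (75 mm by 190 mm) begins 51 mm behind the grasp point.
Start: joints at [63.512, 30.224, 82.088, -0, 67.689, -10.227], TCP at [0.175, 0.6, 0.223] pointing down, gripper open.
Joint ranges: [-176.69, 176.69], [-43.24, 126.21], [12.49, 139.97], [-82, 262], [0, 151.66], [-163.58, 163.58]. Speed limits (degrees/s): [159.86, 159.86, 180, 180, 180, 180].

### API

Orientations are given as a 3x3 rotation matrix whose columns are the frame's x, y, z axes.
In Python, from rig import status, vision, bot, models gives the robot as it stands.
- The arm moves only by the tool send_rows, never from a script. Its argument "moves" is a list of rows, each a list of 7 numbers: the shift along the tool's x, y, z in units of 25 mm (1.0 is 25 mm), then the turn, a rotation vector about the tool's x, y, z in units of 10 degrees (1.0 is 10 degrees), then the closure, from -1 (fully open) to 1 (shut), so that 0 is half open. In form: [[dx, dy, dz, rx, ry, rz, hand], ...]. A call has 1 to 12 rows; each row shifts and turns the commanded pose from where the row before left it, along the tool's axes as they then stand; what a row does not reach is not made up. A row lasts 1/8 s, in which the tool goes at most 62.5 mm and 10.7 degrees, less where a joint would pass 70% of its speed; a pose out of reach is approached as far as the arm can. A call is refused whole if a number of a shift passes 1 or a number of a turn 1, either way. A call with a gripper value outside its range is refused whole. The fingers move at their own pace and stop on an object; the grip force is fixed at half the most. Time passes only in rows, so rows that do not move let the fingers close. It gives the time, the measured TCP pose, the force and the opening at its end, in the units of the state.
- status.read_state(): the state, without advancing time (a new reading comes with each control period).
- vision.capture(name): name is "scene" or "top"; returns a dict with "img" (384x512x3 uint8, red, green, blue), "depth" (384x512 float32, m along the optical axis (not along the pixel's ray), 0 where there is no reading), "fx", "fy", "cx", "cy" (pixels), "pose" (4x4, takes a point from camera to world coordinates). Camera axes: x right, y up, looking along -z (the intrinsics and any distortion apply to the point x, -y, -z); pixel columns grow to the right and rows downward; lengths in m; the calibration is good to about 2 mm. A picture is of the moment at which its call begins.
- bot.hand_in(): hands the job in, once; it reports no verdict.
Trained networks look in the newest picture that a camera, given by its name, has taken for a name from the list of things; names that differ only in an ending like _2 or _b are one class to them, and where a whole thing is asked for, a point or a joint stands for the part that bears it (a point fixed in the world has none). Each returns a list of dicts, best first, with "confidence" (0 to 1); they miss things now and then, are a little off and sometimes report something else, mostly with a low value. They report only what shows in the picture. A call takes as long as a camera call. They do not tell look-alikes from the thing itself.
- models.masks_of(camera, name): "mask" (384x512 bool, what is visible of it) and "extent" ([left, top, right, bottom] in pixels, round what is visible of it).
- models.landmark_of(camera, name): "point" ([column, row] in pixels: a listed point, or the origin of a listed thing).
The state is a dict: "time_s": time; "joint_positions": joint angles; "qvel": joint speeds; "tau": joint torques, N m; "position": TCP position; "tcp_rot": TCP orientation; "force": force on the tool from outside, world axes, zero at the start; "moment": the same for the moment, N m; "opening": opening from 0.0 (shut) to 1.0 (fully open).
Only numpy, scipy, OpenCV 4.12 (cv2) and the standard library are available. Lean on these libraries where they do the work, as an engineer would, in place of code of your own. Each camera call takes 0.05 s, during which the arm holds its last target.

### The job

Pull the cordless handpiece straight up out of its well in the charging stand and mount it in the bench holder: lay it along the holder with the thick barrel centred in the vee block and the slim grip on the front yoke. Let go of it there, then swing the open strap over the barrel and press it fully shut. Do not drop the handpiece, leave the spare battery in its well, and do not disturb the other things on the bench.

Things in the scene. Friction and masses are not known exactly. Their poses are not given: they have to be found in the camera images.
- stand: Charging stand, fixed: grey rounded foot 84 x 152 x 15 mm with two upright round wells at its y = +40 and -40 mm, each 43 mm wide outside, bore 31 mm, floor 16 mm and rim 60 mm above the bench. The handpiece stands in one of the wells (either), a short spare battery in the other. Origin: centre of the underside, z up.
- handpiece_grip (a point): Loose round cordless handpiece, 161 mm long, 140 to 220 g; from its rear end: thick bright barrel (28 mm dia.) to 61 mm, cone to 70, black ribbed grip (19 mm dia.) to 124, thin collet and rubber point to 161. Stands upright, rear end on the well's floor. This point: on its axis in the grip, 84 mm from the rear end, 100 mm over the bench at the start. z: along it to the front end.
- handpiece_barrel (a point): Point on the handpiece's axis at the middle of the thick barrel, 31 mm from the rear end; axes as handpiece_grip. The barrel has 1.5 mm of play all round in its well; the handpiece's centre of mass is about 50 mm from the rear end.
- handpiece_nose (a point): Point on the handpiece's axis in the front part of the slim grip, 115 mm from the rear end; same axes as handpiece_grip.
- battery_center (a point): Centre of the loose spare battery, a short black cylinder of 28 mm diameter and 64 mm height, that stands in the other well and sticks 20 mm out of it; z along its axis.
- holder: Bench holder, fixed: grey base 168 (x) x 90 (y) x 12 mm; bright 90 degree vee block for the barrel (x = 24 to 60 mm, 60 mm wide, vee mouth 44 mm, top 77 mm up) and thin front yoke, a small vee for the grip (x = -47 to -37, 40 wide, mouth 26, top 75 mm up). Between them only a low rib. Origin: centre of the underside; z up; x from yoke to vee block, away from the robot and 0.3 to 1 rad to the left.
- holder_vee (a point): Where the middle of the barrel (handpiece_barrel) lies when mounted: at the middle of the vee block, 75 mm above the bench, 42 mm along the holder's x. Axes as the holder; the mounted handpiece lies along x, front end to -x.
- holder_yoke (a point): Where the slim grip (about handpiece_nose) lies when mounted: on the same axis, over the front yoke, 75 mm above the bench. Axes as the holder.
- strap_hinge (a point): Middle of the strap's hinge axis (along the holder's x), at the vee block's left upper edge (holder x = 42, y = 34, z = 77 mm). Strap: dark steel plate 24 mm wide along x. Shut, it reaches 68 mm across to the holder's -y, its flat upper face 19.5 mm above the hinge axis, pad 0.5 mm over the barrel; a thumb tab reaches to 83 mm. These axes turn with the strap.
- strap (a joint): Strap angle, rad: 0 = fully shut, 1.57 = plate upright on the hinge, more = leaning out to the holder's left (+y). Starts open at 1.5 to 2.0. A stiff hinge (0.045 N m, about 1 N at the plate's end) keeps it where it is left. It cannot be shut over a barrel that is not down in the vee.
- loupe: Black eye loupe, 34 mm wide, 30 mm tall, standing beside the charging stand; a bystander. Origin: centre of the underside.
- dial_holder: Flat round brass dial holder with a white dial, 41 mm diameter, 6 mm thick, lying beside the bench holder; a bystander. Origin: centre of the underside.
- flat_file: Flat hand file with a wooden handle, 188 mm long, lying to the left; a bystander. Origin: centre of the underside.
- jar_tall: Screw-lidded jar, 54 mm wide, 62 mm tall, standing to the left; a bystander. Origin: centre of the underside.
- puffer: Rubber air puffer, 88 mm long, lying on the side cabinet to the right; a bystander. Origin: centre of the underside.
- ring_clamp: Wooden ring clamp, 140 mm long, lying on the side cabinet to the right; a bystander. Origin: centre of the underside.
- hammer: Light hammer with a thin handle, 174 mm long, lying on the side cabinet to the right; a bystander. Origin: centre of the underside.
- scraper_wood: Scraper with a turned wooden handle, 148 mm long, lying to the left; a bystander. Origin: centre of the underside.
Not all that is in view belongs to the job. Several things look just like the stand: the one meant starts farthest to the robot's left.

How it is judged:
By the outcome, as a careful person would: the job done as asked, in the order asked, and still so for the second after the job is handed in, with the robot touching nothing.
It also fails if it takes over 64 s, if anything falls off the work surface, if the arm or the gripper's body presses on something with over 40 N, if the wrist force passes 120 N, or if a joint passes its speed limit or range.

## Working session

There is one attempt and no reset: what is moved stays moved. The work goes in short steps, Python scripts to look and compute and a tool call to move; the robot and the scene stay as the last step left them, time stands still between calls to the robot, and variables do not carry over. Pictures are saved under pics/ and viewed, and the job is handed in when it is done.

Besides the shell and the picture viewer there is one more tool, called after "Call:" as name(argument=value, ...), one argument or row to a line, values as JSON. send_rows: Moves the arm, as the interface text tells. Its arguments: {"type":"object","properties":{"moves":{"type":"array"}},"required":["moves"]}

```bash
ls; mkdir -p pics
python3 - <<'E'
from rig import status, vision, bot, models
import cv2
s=status.read_state(); print(s)
for n in("scene","top"):
    c=vision.capture(n); print(n,c["fx"],c["fy"],c["cx"],c["cy"],c["pose"].round(3).tolist(),[k for k in c])
    cv2.imwrite(f"pics/{n}0.png",cv2.resize(c["img"][:,:,::-1],(800,600),interpolation=cv2.INTER_CUBIC))
    for t in["stand","handpiece_grip","battery_center","holder","strap_hinge","holder_vee","holder_yoke","handpiece_nose","handpiece_barrel"]:
        try:
            print(t,[(round(d["confidence"],2),[round(float(v)) for v in d["point"]]) for d in models.landmark_of(n,t)])
        except Exception as e: print(t,e)
E
```

```text
pics
{'time_s': 0.0, 'joint_positions': array([ 6.35145546e+01,  3.02785101e+01,  8.21560888e+01,  7.98553607e-04,
        6.76895392e+01, -1.02303739e+01]), 'qvel': array([ 0.02549471,  0.04661584, -0.00600556,  0.06574668, -0.03851198,
       -0.03727673]), 'tau': array([-3.21153275e-03, -4.40046072e+01, -1.76592207e+01,  6.31632912e-02,
        5.83018397e-02, -1.61461403e-04]), 'position': array([0.17461504, 0.59935074, 0.22157818]), 'tcp_rot': array([[-9.60023403e-01,  2.79918042e-01, -9.77788587e-04],
       [ 2.79919467e-01,  9.60021538e-01, -1.93347640e-03],
       [ 3.97483176e-04, -2.12988465e-03, -9.99997653e-01]]), 'force': array([-0.66822115, -0.09102175, -0.3697418 ]), 'moment': array([ 0.02799475, -0.01264113,  0.02754918]), 'opening': 1.0017461556102296}
scene 394.6756618007901 394.6756618007901 263.5421793509262 190.89386258488824 [[-0.623, 0.489, -0.611, -0.426], [-0.782, -0.387, 0.488, 0.881], [0.002, 0.782, 0.624, 1.062], [0.0, 0.0, 0.0, 1.0]] ['img', 'depth', 'fx', 'fy', 'cx', 'cy', 'pose']
stand [(0.72, [226, 244]), (0.44, [283, 172])]
handpiece_grip [(0.55, [21
[... 304 characters left out ...]
77 478.719060251577 250.68993139155938 187.79566872203088 [[-0.028, 0.988, -0.149, 0.308], [-0.999, -0.03, -0.015, 0.107], [-0.019, 0.148, 0.989, 1.629], [0.0, 0.0, 0.0, 1.0]] ['img', 'depth', 'fx', 'fy', 'cx', 'cy', 'pose']
stand [(0.86, [190, 219]), (0.78, [318, 152])]
handpiece_grip [(0.38, [168, 219])]
battery_center [(0.51, [198, 215])]
holder [(0.71, [268, 201]), (0.63, [198, 216]), (0.49, [172, 218]), (0.33, [190, 219])]
strap_hinge [(0.45, [252, 207])]
holder_vee [(0.81, [250, 195]), (0.41, [159, 219])]
holder_yoke [(0.8, [277, 199]), (0.3, [128, 233])]
handpiece_nose [(0.49, [168, 215]), (0.15, [252, 195])]
handpiece_barrel [(0.64, [175, 220]), (0.6, [281, 197]), (0.31, [133, 192])]
```

View pics/scene0.png

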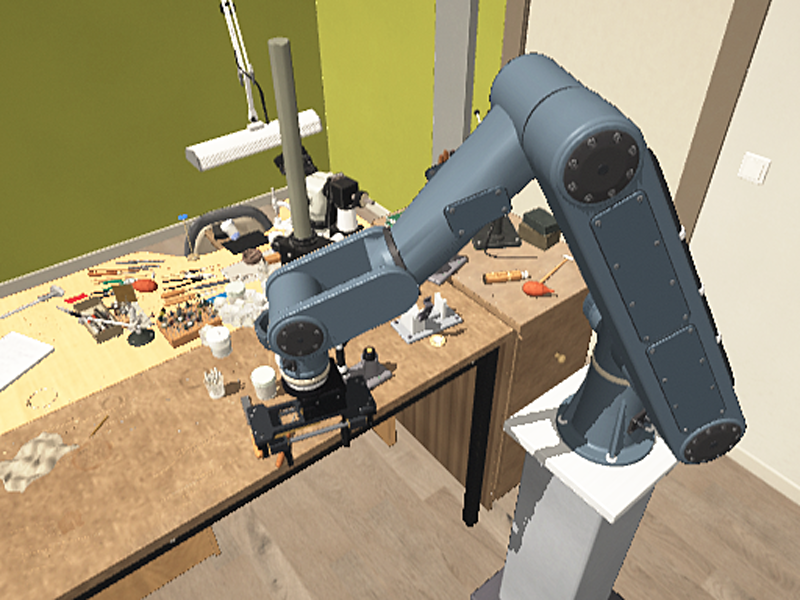

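View pics/top0.png

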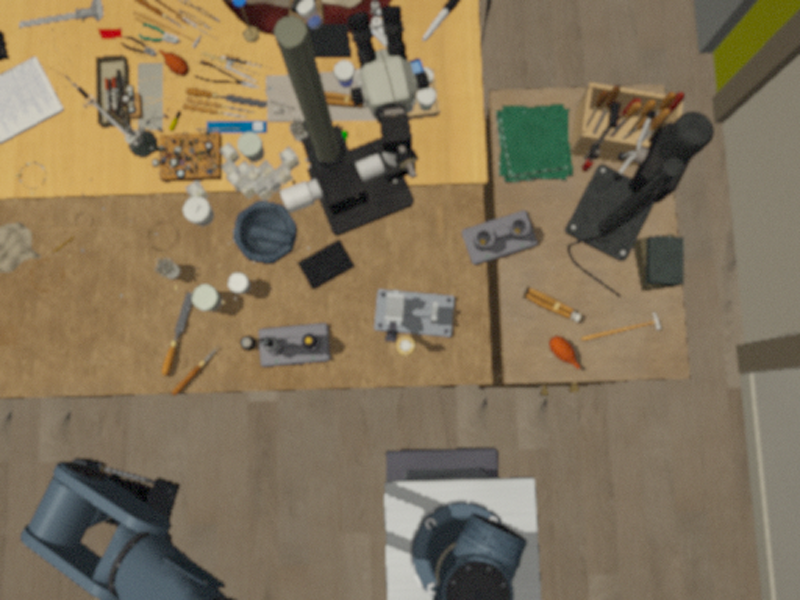

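Run:
```python
from rig import vision
import cv2
a=vision.capture("top")["img"][:,:,::-1]; b=vision.capture("scene")["img"][:,:,::-1]
A=cv2.resize(a[170:250,140:310],(800,376),interpolation=cv2.INTER_CUBIC)
B=cv2.resize(b[165:265,190:330],(800,571),interpolation=cv2.INTER_CUBIC)
cv2.imwrite("pics/cropA.png",A);cv2.imwrite("pics/cropB.png",B)
```

```text
(no output)
```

View pics/cropA.png

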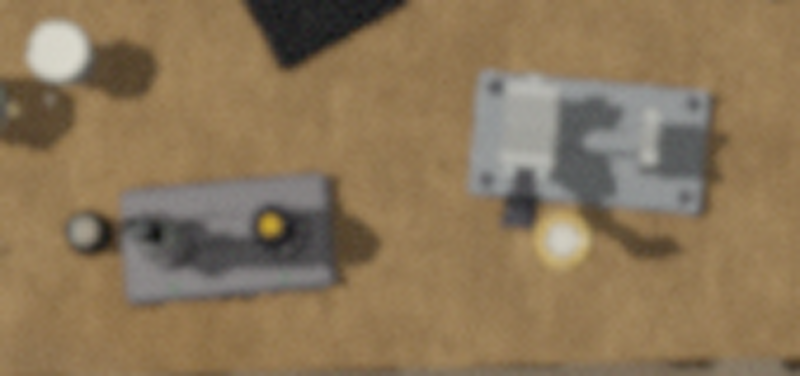

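View pics/cropB.png

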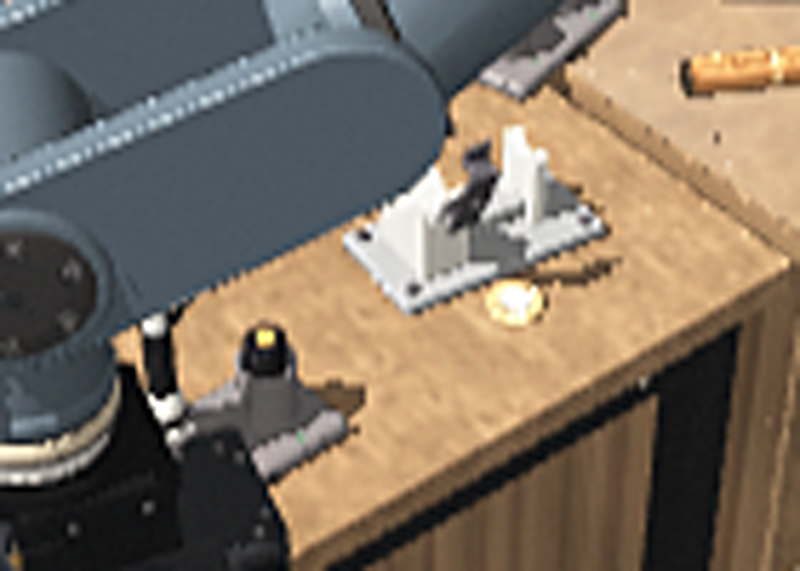

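```bash
cat > h.py <<'E'
from rig import status, vision, bot, models
import numpy as np, cv2
def cloud(c):
    d=c["depth"]; v,u=np.mgrid[0:384,0:512]
    p=np.stack([(u-c["cx"])/c["fx"]*d,-(v-c["cy"])/c["fy"]*d,-d],-1)
    P=p@c["pose"][:3,:3].T+c["pose"][:3,3]; P[d<=0]=np.nan
    return P
def ray(c,px,z):
    r=c["pose"][:3,:3]@np.array([(px[0]-c["cx"])/c["fx"],-(px[1]-c["cy"])/c["fy"],-1]); o=c["pose"][:3,3]
    return o+r*(z-o[2])/r[2]
def proj(c,P):
    q=(np.asarray(P)-c["pose"][:3,3])@c["pose"][:3,:3]
    return np.stack([c["cx"]+c["fx"]*q[...,0]/-q[...,2], c["cy"]-c["fy"]*q[...,1]/-q[...,2]],-1)
E
python3 - <<'E'
from h import *
np.set_printoptions(precision=4,suppress=True)
import pickle
D={}
for n in("top","scene"):
    c=vision.capture(n); P=cloud(c); D[n]=(c,P)
    print(n, 'table z', np.nanmedian(P[...,2][(abs(P[...,2])<.03)&(P[...,0]>.35)&(P[...,0]<.9)]))
    for t in["stand","holder","handpiece_grip","strap_hinge","battery_center","loupe","dial_holder","jar_tall","scraper_wood","flat_file"]:
        for m in models.masks_of(n,t)[:3]:
            Q=P[m["mask"]]; Q=Q[np.isfinite(Q[:,0])]
            print(t,round(m["confidence"],2),m["extent"],m["mask"].sum(),np.median(Q,0),'z',np.percentile(Q[:,2],[5,50,95]) )
    for t,z in [("stand",0),("holder",0),("handpiece_grip",.1),("handpiece_barrel",.047),("handpiece_nose",.131),("battery_center",.048),("holder_vee",.075),("holder_yoke",.075),("strap_hinge",.077),("loupe",0),("dial_holder",0)]:
        for d in models.landmark_of(n,t)[:2]: print(t,round(d["confidence"],2),ray(c,d["point"],z))
pickle.dump(D,open("D.pkl","wb"))
E
```

```text
top table z 0.0007915566743885716
stand 0.96 [165.3, 209.1, 209.2, 232.4] 996 [0.4425 0.3469 0.0162] z [0.0065 0.0162 0.061 ]
stand 0.8 [294.8, 136.1, 343.9, 171.1] 1060 [ 0.6675 -0.1048  0.0163] z [0.0072 0.0163 0.0595]
holder 0.66 [239.3, 186.6, 293.3, 216.8] 1329 [0.5057 0.0895 0.0146] z [0.0067 0.0146 0.0808]
holder 0.5 [247.8, 206.2, 254.7, 217.6] 80 [0.4561 0.1336 0.1135] z [0.0723 0.1135 0.1539]
handpiece_grip 0.75 [106.7, 185.7, 122.2, 236.8] 195 [0.507  0.5955 0.0103] z [0.0007 0.0103 0.0213]
handpiece_grip 0.58 [164.4, 216.7, 181.7, 230.7] 98 [0.4423 0.3815 0.0864] z [0.0495 0.0864 0.1658]
strap_hinge 0.56 [166.4, 214.8, 179.0, 226.0] 81 [0.4424 0.3815 0.1094] z [0.0618 0.1094 0.167 ]
battery_center 0.69 [166.1, 206.7, 214.3, 232.8] 985 [0.4388 0.3455 0.0162] z [0.0051 0.0162 0.0602]
battery_center 0.45 [194.1, 213.2, 202.6, 223.3] 72 [0.4503 0.3066 0.0783] z [0.0434 0.0783 0.0849]
dial_holder 0.57 [253.9, 214.9, 264.7, 227.5] 105 [0.4401 0.1064 0.006 ] z [0.0004 0.006  0.0117]
jar_tall 0.74 [123.1, 182.2, 140.7, 199.8] 237 [0.5486 0.5269 0.0606] z [0.0206 0.0606 0.0677]
sc
[... 2091 characters left out ...]
z [-0.0021  0.0054  0.0095]
scraper_wood 0.41 [177.6, 274.5, 189.2, 298.3] 53 [0.358  0.6025 0.0127] z [-0.0004  0.0127  0.0171]
flat_file 0.61 [154.7, 255.1, 166.5, 293.0] 71 [0.5227 0.5985 0.0092] z [0.0032 0.0092 0.0235]
stand 0.64 [ 0.681  -0.1255  0.    ]
stand 0.6 [0.4534 0.3439 0.    ]
holder 0.76 [0.498  0.0948 0.    ]
handpiece_grip 0.57 [0.4416 0.3734 0.1   ]
handpiece_barrel 0.69 [0.447  0.3841 0.047 ]
handpiece_nose 0.46 [0.4395 0.3893 0.131 ]
battery_center 0.42 [0.4644 0.3046 0.048 ]
holder_vee 0.87 [0.5128 0.1211 0.075 ]
holder_vee 0.68 [0.4021 0.6227 0.075 ]
holder_yoke 0.79 [0.4787 0.0467 0.075 ]
strap_hinge 0.41 [0.4846 0.1262 0.077 ]
dial_holder 0.64 [0.4177 0.106  0.    ]
```

```bash
cat > fit.py <<'E'
from h import *
import pickle
from scipy.optimize import minimize
np.set_printoptions(precision=4,suppress=True)
D=pickle.load(open("D.pkl","rb"))
S=4
def box(x0,x1,y0,y1,z0,z1): return np.array([[x,y,z] for x in(x0,x1) for y in(y0,y1) for z in(z0,z1)])/1000
def cyl(x,y,r,z0,z1): return np.array([[x+r*np.cos(a),y+r*np.sin(a),z] for a in np.linspace(0,6.28,16) for z in(z0,z1)])/1000
H=[box(-84,84,-45,45,0,12),box(24,60,-30,30,0,77),box(-47,-37,-20,20,0,75)]
ST=[box(-42,42,-76,76,0,15),cyl(0,40,21.5,15,60),cyl(0,-40,21.5,15,60)]
def sil(c,parts,p,off):
    m=np.zeros((384*S//1,512*S),np.uint8)
    R=np.array([[np.cos(p[2]),-np.sin(p[2]),0],[np.sin(p[2]),np.cos(p[2]),0],[0,0,1]])
    for q in parts:
        uv=proj(c,q@R.T+[p[0],p[1],0])
        h=cv2.convexHull(((uv+.5)*S*16).astype(np.int32)); cv2.fillConvexPoly(m,h,255,shift=4)
    return cv2.resize(m,(512,384),interpolation=cv2.INTER_AREA)/255.
def fit(c,P,parts,p0,r,zt=.006,excl=None):
    near=(np.hypot(P[...,0]-p0[0],P[...,1]-p0[1])<r)
    obs=near&(P[...,2]>zt)
    if excl is not None: ign=excl
    else: ign=np.zeros_like(obs)
    f=lambda p: (abs(sil(c,parts,p,0)-obs)*~ign).sum()
    best=None
    for a in np.linspace(-.25,.25,11):
        s=minimize(f,[p0[0],p0[1],p0[2]+a],method="Nelder-Mead",options=dict(initial_simplex=[[p0[0],p0[1],p0[2]+a],[p0[0]+.01,p0[1],p0[2]+a],[p0[0],p0[1]+.01,p0[2]+a],[p0[0],p0[1],p0[2]+a+.08]]))
        if best is None or s.fun<best.fun: best=s
    return best.x,best.fun,obs
E
python3 - <<'E'
from fit import *
c,P=D["top"]
# holder: ignore strap & dial
ign=np.zeros((384,512),bool); ign[207:232,244:268]=1
x,f,o=fit(c,P,H,[.505,.085,1.5],.14,excl=ign); print("holder",x,f,o.sum())
Rz=lambda a:np.array([[np.cos(a),-np.sin(a)],[np.sin(a),np.cos(a)]])
for n,q in(("vee",[.042,0]),("yoke",[-.042,0]),("hinge",[.042,.034])): print(n,x[:2]+Rz(x[2])@q)
ign=np.zeros((384,512),bool); m=(P[...,2]>.064); ign|=cv2.dilate(m.astype(np.uint8),np.ones((3,3)))>0; ign[:,:165]=1
x2,f,o=fit(c,P,ST,[.4435,.345,0.0],.1,excl=ign); print("stand",x2,f,o.sum())
for y in(.04,-.04): print(x2[:2]+Rz(x2[2])@[0,y])
# high things
for n in("top","scene"):
    c,P=D[n]
    m=(P[...,2]>.065)&(np.hypot(P[...,0]-.4435,P[...,1]-.385)<.05); Q=P[m]; print(n,"hp",len(Q),Q.mean(0),Q.max(0))
    for lo,hi in((.065,.085),(.085,.1),(.1,.12),(.12,.14),(.14,.18)):
        k=(Q[:,2]>lo)&(Q[:,2]<hi); print(lo,k.sum(),Q[k].mean(0))
    m=(P[...,2]>.082)&(np.hypot(P[...,0]-.46,P[...,1]-.13)<.06); Q=P[m]; print("strap",len(Q)); print(Q[np.argsort(Q[:,2])][::6])
c,P=D["top"]
im=c["img"][:,:,::-1].copy()
for parts,p in((H,x),(ST,x2)):
    s=(sil(c,parts,p,0)>.5).astype(np.uint8); im=cv2.resize(im,None,fx=1,fy=1)
    im[cv2.morphologyEx(s,cv2.MORPH_GRADIENT,np.ones((2,2),np.uint8))>0]=(0,0,255)
cv2.imwrite("pics/fit.png",cv2.resize(im[170:250,140:310],(800,376),interpolation=cv2.INTER_NEAREST))
print(status.read_state()["time_s"])
E
```

```text
holder [0.5097 0.0859 1.4646] 270.56470588235294 1560
vee [0.5141 0.1277]
yoke [0.5052 0.0441]
hinge [0.4803 0.1313]
stand [0.4481 0.3491 0.0625] 140.18823529411765 1202
[0.4456 0.3891]
[0.4506 0.3092]
top hp 79 [0.4433 0.3832 0.1158] [0.4606 0.3983 0.1776]
0.065 27 [0.442  0.3818 0.079 ]
0.085 7 [0.4446 0.3836 0.0877]
0.1 7 [0.4417 0.3809 0.1101]
0.12 10 [0.4448 0.3812 0.1297]
0.14 28 [0.4441 0.3859 0.1547]
strap 56
[[0.465  0.1442 0.0823]
 [0.484  0.1339 0.085 ]
 [0.4486 0.1247 0.1127]
 [0.4444 0.1435 0.1297]
 [0.441  0.1466 0.1339]
 [0.4563 0.1336 0.1345]
 [0.4401 0.1277 0.1379]
 [0.4522 0.1273 0.1426]
 [0.4517 0.1304 0.1482]
 [0.4478 0.1272 0.1556]]
scene hp 105 [0.4382 0.3914 0.1069] [0.4508 0.3995 0.1515]
0.065 28 [0.4347 0.3904 0.0774]
0.085 17 [0.4398 0.3915 0.0917]
0.1 24 [0.4395 0.392  0.1093]
0.12 24 [0.4391 0.3925 0.1303]
0.14 12 [0.44   0.3906 0.1456]
strap 74
[[0.4783 0.1463 0.0825]
 [0.458  0.148  0.0868]
 [0.4616 0.1452 0.0929]
 [0.4506 0.1494 0.1024]
 [0.4554 0.1456 0.1071]
 [0.4447 0.1399 0.116 ]
 [0.4418 0.1375 0.1215]
 [0.4413 0.1479 0.132 ]
 [0.4553 0.1412 0.1341]
 [0.4449 0.1304 0.1352]
 [0.4528 0.1385 0.1392]
 [0.4464 0.1295 0.1482]
 [0.445  0.1356 0.1521]]
3.3
```

View pics/fit.png

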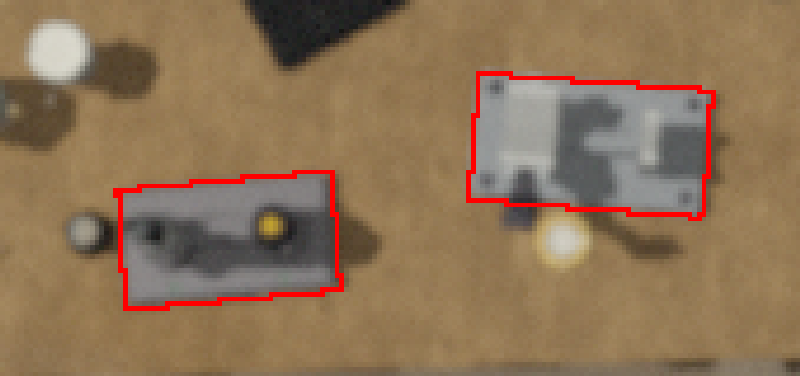

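Call:
send_rows(
  moves=[
    [0,0,-1,0,0,0,-1],
    [0,0,-1,0.5,0,0,-1],
    [0,0,-1,1,0,0,-1],
    [0,0,-0.5,1,0,0,-1],
  ],
)

```text
time_s: 3.8
position: [0.1768, 0.6059, 0.3126]
tcp_rot: [[-0.96, 0.254, -0.117], [0.28, 0.87, -0.405], [-0.001, -0.421, -0.907]]
force: [0.7, 0.8, -0.9]
opening: 1.003
```

```bash
cat > log.py <<'E'
from rig import status
import pickle,os,numpy as np
np.set_printoptions(precision=4,suppress=True)
s=status.read_state(); L=pickle.load(open("L.pkl","rb")) if os.path.exists("L.pkl") else []
L.append((s["joint_positions"],s["position"],s["tcp_rot"])); pickle.dump(L,open("L.pkl","wb"))
print(s["time_s"],s["joint_positions"],s["position"],s["tcp_rot"].tolist(),s["force"],s["opening"])
E
python3 log.py
```

```text
3.8 [ 65.3517  38.9078  55.2375  -3.8108 110.4997  -8.9205] [0.1768 0.6059 0.3126] [[-0.9599476702403671, 0.2544595380599208, -0.11726386438465597], [0.2801777615278897, 0.870410639681781, -0.4048280379049524], [-0.0009446403083922569, -0.42146845886624107, -0.9068425694880029]] [ 0.7252  0.845  -0.8949] 1.0033394685244315
```

Call:
send_rows(
  moves=[
    [0,0,0,0,1,0,-1],
    [0,0,0,0,1,0,-1],
    [0,0,0,0,0,-1,-1],
    [0,0,0,0,0,-1,-1],
  ],
)

```text
time_s: 4.3
position: [0.1775, 0.6049, 0.3088]
tcp_rot: [[-0.896, -0.06, -0.44], [0.076, 0.956, -0.284], [0.438, -0.288, -0.852]]
force: [0.3, -0.8, 0.1]
opening: 1.003
```

```bash
python3 log.py
```

```text
4.3 [ 57.3159  39.5815  57.025   13.5387 112.0646 -30.3   ] [0.1775 0.6049 0.3088] [[-0.8959620363551786, -0.05977552367691018, -0.4400896683397974], [0.07581168895684878, 0.9557746125932783, -0.28416100671921635], [0.4376124052489733, -0.2879614152821861, -0.851806084787429]] [ 0.2886 -0.8337  0.1364] 1.0028178950700464
```

Call:
send_rows(
  moves=[
    [1,0,0,0,0,0,-1],
    [1,0,0,0,-1,0,-1],
    [1,0,0,0,-1,0,-1],
    [1,0,0,0,-1,0,-1],
  ],
)

```text
time_s: 4.8
position: [0.0806, 0.61, 0.3435]
tcp_rot: [[-0.996, -0.054, 0.073], [-0.072, 0.957, -0.281], [-0.055, -0.285, -0.957]]
force: [-0.1, -0.1, 0.4]
opening: 1.001
```

```bash
python3 log.py
```

```text
4.8 [ 76.0721  31.3903  62.4946  -8.1341 100.9252 -18.1169] [0.0806 0.61   0.3435] [[-0.9958576694287817, -0.05356145853788685, 0.07347565854872846], [-0.07219712280662538, 0.957020257034994, -0.2808910875822142], [-0.05527275728892285, -0.2850322749864799, -0.9569229459667646]] [-0.1278 -0.0933  0.3711] 1.001040585701471
```

```bash
cat > kin.py <<'E'
import numpy as np,pickle
from scipy.optimize import least_squares
from scipy.spatial.transform import Rotation as Ro
def Rz(a): return Ro.from_euler('z',a,degrees=True).as_matrix()
def Ry(a): return Ro.from_euler('y',a,degrees=True).as_matrix()
LIM=np.array([[-176.69,176.69],[-43.24,126.21],[12.49,139.97],[-82,262],[0,151.66],[-163.58,163.58]])
def fk(q,p,C=None,s=(1,1)):
    a1,h,L2,e,L3,d6=p
    R1=Rz(q[0]);R2=R1@Ry(q[1]);R3=R2@Ry(q[2]);R4=R3@Rz(s[0]*q[3]);R5=R4@Ry(q[4]);R6=R5@Rz(s[1]*q[5])
    P=R1@[a1,0,h]+R2@[0,0,L2]+R3@[e,0,L3]+R6@[0,0,d6]
    return P,R6
if __name__=="__main__":
    L=pickle.load(open("L.pkl","rb"))
    for s in((1,1),(1,-1),(-1,1),(-1,-1)):
        Cs=[fk(q,[0]*6,s=s)[1].T@R for q,P,R in L]
        print(s,max(abs(c-Cs[0]).max() for c in Cs)); 
        if max(abs(c-Cs[0]).max() for c in Cs)<.05:
            f=lambda p:np.concatenate([fk(q,p,s=s)[0]-P for q,P,R in L]+[1e-3*(np.array(p)-[0,.4,.4,0,.4,.3])])
            r=least_squares(f,[0,.4,.4,0,.4,.3]); print(r.x.round(4),abs(r.fun[:-6]).max()); C=Ro.from_matrix(np.mean(Cs,0)).as_matrix()
            print(C.round(4)); pickle.dump((r.x,C,s),open("K.pkl","wb"))
E
python3 kin.py
```

```text
(1, 1) 5.551115123125783e-16
[-0.0204  0.2357  0.6168  0.0755  0.4011  0.3299] 0.11111942332072196
[[ 0. -1. -0.]
 [ 1.  0. -0.]
 [ 0. -0.  1.]]
(1, -1) 0.5648377017625827
(-1, 1) 0.505759327641371
(-1, -1) 0.6933851231459405
```

```bash
cat > kin2.py <<'E'
from kin import *
L=pickle.load(open("L.pkl","rb"))
L=[(np.array([63.5146,30.2785,82.1561,0.0008,67.6895,-10.2304]),np.array([0.17461504,0.59935074,0.22157818]),None)]+L
A=[];b=[]
names="a1 h b1y x2 z2 x3 z3 y3 d6".split()
for q,P,R in L:
    R1=Rz(q[0]);R2=R1@Ry(q[1]);R3=R2@Ry(q[2]);R6=R3@Rz(q[3])@Ry(q[4])
    A.append(np.stack([R1[:,0],R1[:,2],R1[:,1],R2[:,0],R2[:,2],R3[:,0],R3[:,2],R6[:,2],R6[:,0]],1)); b.append(P)
A=np.concatenate(A);b=np.concatenate(b)
for cols in ([0,1,2,3,4,5,6,7,8],[0,1,2,4,5,6,7],[0,1,4,5,6,7],[1,2,4,6,7],[1,4,5,6,7]):
    x=np.linalg.lstsq(A[:,cols],b,rcond=1e-4)[0]; print(cols,x.round(4),abs(A[:,cols]@x-b).max(),np.linalg.svd(A[:,cols])[1].round(3))
E
python3 kin2.py
```

```text
[0, 1, 2, 3, 4, 5, 6, 7, 8] [-0.      0.2742  0.111  -0.      0.588   0.1141  0.3917  0.3055 -0.    ] 3.2190433058021384e-07 [3.974 3.967 2.    0.491 0.446 0.14  0.077 0.067 0.027]
[0, 1, 2, 4, 5, 6, 7] [-0.      0.2742  0.111   0.588   0.1141  0.3917  0.3055] 3.299660612243738e-07 [3.944 2.854 2.    0.488 0.206 0.125 0.067]
[0, 1, 4, 5, 6, 7] [-0.0171  0.2808  0.626   0.1301  0.3963  0.3284] 0.11090954517501984 [3.944 2.854 0.488 0.206 0.125 0.067]
[1, 2, 4, 6, 7] [0.1375 0.1112 0.5584 0.3759 0.2552] 0.01271607277409581 [3.358 2.141 2.    0.343 0.145]
[1, 4, 5, 6, 7] [0.2962 0.6063 0.1332 0.39   0.3255] 0.11079827371783955 [3.875 2.171 0.486 0.155 0.114]
```

```bash
cat > ik.py <<'E'
from kin import *
C=np.array([[0,-1,0],[1,0,0],[0,0,1.]])
def FK(q):
    R1=Rz(q[0]);R2=R1@Ry(q[1]);R3=R2@Ry(q[2]);R6=R3@Rz(q[3])@Ry(q[4])@Rz(q[5])
    el=R1@[0,.111,.2742]+R2@[0,0,.588]; wr=el+R3@[.1141,0,.3917]
    return wr+R6@[0,0,.3055],R6@C,el,wr
def IK(P,R,q0):
    f=lambda q:np.concatenate([(FK(q)[0]-P)*5,(FK(q)[1]-R).ravel()])
    r=least_squares(f,np.clip(q0,LIM[:,0]+.01,LIM[:,1]-.01),bounds=(LIM[:,0],LIM[:,1]),x_scale=30)
    return r.x,np.linalg.norm(r.fun)
def orient(phi,tilt,yaz):
    "tool z azimuth phi, tilt deg below horizontal; y azimuth"
    c,s=np.cos(np.radians(phi)),np.sin(np.radians(phi)); ct,st=np.cos(np.radians(tilt)),np.sin(np.radians(tilt))
    z=np.array([c*ct,s*ct,-st]); y=np.array([np.cos(np.radians(yaz)),np.sin(np.radians(yaz)),0]); return np.stack([np.cross(y,z),y,z],1)
E
python3 - <<'E'
from ik import *
np.set_printoptions(precision=1,suppress=True)
L=pickle.load(open("L.pkl","rb")); q0=L[-1][0]
G=np.array([.445,.387,.106])
hx=np.radians(83.9)
vee=np.array([.5141,.1277,.075]); u=np.array([np.cos(hx),np.sin(hx),0])
GB=vee-u*(.090-.031)
for tilt in(20,30):
  for phi in(60,41,20,0,-20,-45,-70,-90):
    for sg in(1,-1):
      best=None
      for k in range(12):
        qs=q0 if k==0 else np.random.default_rng(k).uniform(LIM[:,0],LIM[:,1])
        R=orient(phi,tilt,phi+90*sg); q,e=IK(G+.019*R[:,2],R,qs)
        if e<1e-3 and (best is None or abs(q-q0).max()<abs(best-q0).max()): best=q
      if best is None: print(tilt,phi,sg,'none'); continue
      qp,ep=IK(G-.1*R[:,2],R,best); 
      # B: z leaning: points down with lean toward rear (+u)
      azu=83.9; lean=90-tilt
      RB=orient(azu,lean,None or 0)*0
      # rotation: A handpiece frame (front=up) ->B front=-u ; tool in handpiece frame const
      # front f=-u ; tool z in A = cos t * d - sin t * f(up)
      f=-u; zB=np.array([0,0,-1.])*np.cos(np.radians(tilt))-np.sin(np.radians(tilt))*f
      # y axis: in A: y=sg * (up x d); in B: sg*(f x (-z))
      yB=sg*np.cross(f,[0,0,-1.]); RB=np.stack([np.cross(yB,zB),yB,zB],1)
      bB=None
      for k in range(12):
        qs=best if k==0 else np.random.default_rng(k).uniform(LIM[:,0],LIM[:,1])
        q,e=IK(GB+.019*zB,RB,qs)
        if e<1e-3 and (bB is None or abs(q-best).max()<abs(bB-best).max()): bB=q
      _,_,el,wr=FK(best)
      print(tilt,phi,sg,'A',best,'pre',qp,round(ep,3),'B',bB,'el',(el*1000).round(),'wr',(wr*1000).round())
E
```

```text
20 60 1 A [  7.7  59.8 130.1 130.   76.2  81.9] pre [-11.9  58.6 140.  110.6  75.2  72.5] 0.115 B [-16.1  38.5 108.2  30.8  41.2 -34.8] el [489. 178. 570.] wr [310. 154. 204.]
20 60 -1 A [  7.7  59.8 130.1 130.   76.2 -98.1] pre [ -11.9   58.6  140.   110.6   75.2 -107.5] 0.115 B [-16.1  38.5 108.2  30.8  41.2 145.2] el [489. 178. 570.] wr [310. 154. 204.]
20 41 1 A [ 20.8  62.3 134.1 161.   85.4  84.4] pre [ 18.7  51.  140.  159.4  73.   85.7] 0.385 B [-16.1  38.5 108.2  30.8  41.2 -34.8] el [447. 288. 548.] wr [242. 210. 204.]
20 41 -1 A [ 20.8  62.3 134.1 161.   85.4 -95.6] pre [ 18.7  51.  140.  159.4  73.  -94.3] 0.385 B [-16.1  38.5 108.2  30.8  41.2 145.2] el [447. 288. 548.] wr [242. 210. 204.]
20 20 1 A [ 38.5  59.3 129.3 197.8  78.2  92.8] pre [ 50.1  58.7 140.  210.1  85.8  99.1] 0.075 B [-16.1  38.5 108.2  30.8  41.2 -34.8] el [326. 402. 574.] wr [192. 295. 204.]
20 20 -1 A [ 38.5  59.3 129.3 197.8  78.2 -87.2] pre [ 50.1  58.7 140.  210.1  85.8 -80.9] 0.075 B [-16.1  38.5 108.2  30.8  41.2 145.2] el [326. 402. 574.] wr [192. 295. 204.]
20 0 1 A [ 50.4  55.8 118.7 232.2  
[... 3261 characters left out ...]
74.9 -48.   89.9  50.3] pre [ 57.5  56.6  62.2 -44.8 102.8  44.6] 0.0 B [-21.4  40.9 108.6  41.1  47.2 -48.1] el [224. 452. 595.] wr [360. 620. 249.]
30 -70 -1 A [  51.    56.9   74.9  -48.    89.9 -129.7] pre [  57.5   56.6   62.2  -44.8  102.8 -135.4] 0.0 B [-21.4  40.9 108.6  41.1  47.2 131.9] el [224. 452. 595.] wr [360. 620. 249.]
30 -90 1 A [ 46.8  60.2  64.5 -37.6 103.5  54.6] pre [ 51.5  62.6  46.5 -37.8 118.5  48. ] 0.0 B [-21.4  40.9 108.6  41.1  47.2 -48.1] el [269. 448. 566.] wr [445. 635. 249.]
30 -90 -1 A [  46.8   60.2   64.5  -37.6  103.5 -125.4] pre [  51.5   62.6   46.5  -37.8  118.5 -132. ] 0.0 B [-21.4  40.9 108.6  41.1  47.2 131.9] el [269. 448. 566.] wr [445. 635. 249.]
```

```bash
cat > plan.py <<'E'
from ik import *
from rig import status
import json
def cur():
    s=status.read_state(); return s["position"],s["tcp_rot"],s["joint_positions"]
def plan(P0,R0,P1,R1,n,q0,hand,show=True,rd=2):
    w=Ro.from_matrix(R0.T@R1).as_rotvec(degrees=True); wn=(w/n/10).round(rd)
    dR=Ro.from_rotvec(wn*10,degrees=True).as_matrix()
    P=P0.copy();R=R0.copy();q=q0.copy();rows=[];mx=0
    for i in range(n):
        tgt=P0+(P1-P0)*(i+1)/n
        sh=(R.T@(tgt-P)/.025).round(rd); P=P+R@sh*.025; R=R@dR
        qn,e=IK(P,R,q); mx=max(mx,abs((qn-q)/np.array([14,14,15.7,15.7,15.7,15.7])).max()); 
        if e>1e-3: print("IK fail",i,e)
        q=qn; rows.append([float(v)+0. for v in sh]+[float(v)+0. for v in wn]+[hand])
    if show:
        print(json.dumps(rows)); print("end",P.round(4),"err mm",((P-P1)*1000).round(2),"q",q.round(1),"maxfrac",round(mx,2),"maxval",np.abs(np.array(rows)[:,:6]).max())
    return P,R,q
E
python3 - <<'E'
from plan import *
P,R,q=cur(); G=np.array([.445,.387,.100]); RA=orient(-70,30,20)
P1,R1,q1=plan(P,R,np.array([.30,.58,.26]),RA,10,q,-1)
P2,R2,q2=plan(P1,R1,G-.101*RA[:,2],RA,8,q1,-1)
E
```

```text
[[-0.85, -0.07, 0.42, 0.27, -0.38, 0.71, -1], [-0.81, 0.06, 0.47, 0.27, -0.38, 0.71, -1], [-0.77, 0.18, 0.52, 0.27, -0.38, 0.71, -1], [-0.71, 0.3, 0.56, 0.27, -0.38, 0.71, -1], [-0.62, 0.4, 0.58, 0.27, -0.38, 0.71, -1], [-0.53, 0.51, 0.61, 0.27, -0.38, 0.71, -1], [-0.42, 0.59, 0.6, 0.27, -0.38, 0.71, -1], [-0.3, 0.67, 0.61, 0.27, -0.38, 0.71, -1], [-0.17, 0.72, 0.58, 0.27, -0.38, 0.71, -1], [-0.05, 0.76, 0.56, 0.27, -0.38, 0.71, -1]]
end [0.2999 0.5799 0.2601] err mm [-0.05 -0.14  0.07] q [ 68.3  56.1  45.4 -42.9 122.7  39.8] maxfrac 0.41 maxval 0.85
[[0.12, 0.36, 0.89, 0.0, 0.0, 0.0, -1], [0.12, 0.35, 0.89, 0.0, 0.0, 0.0, -1], [0.13, 0.36, 0.9, 0.0, 0.0, 0.0, -1], [0.12, 0.36, 0.89, 0.0, 0.0, 0.0, -1], [0.12, 0.36, 0.89, 0.0, 0.0, 0.0, -1], [0.12, 0.35, 0.89, 0.0, 0.0, 0.0, -1], [0.12, 0.36, 0.89, 0.0, 0.0, 0.0, -1], [0.12, 0.36, 0.89, 0.0, 0.0, 0.0, -1]]
end [0.4151 0.4693 0.1506] err mm [0.06 0.07 0.14] q [ 57.5  57.3  61.7 -44.7 103.1  44.9] maxfrac 0.17 maxval 0.9
```

Look-alikes, top camera pixels: 
- Stands: (190,219) and (318,152). I choose (190,219), the leftmost. 
- Upright items in that stand: handpiece at (172,219), 170 mm tall, and battery with a yellow top at (198,216). 
- Loupe at (159,219). 

The earlier crop confirms this choice.

Call:
send_rows(
  moves=[
    [-0.85,-0.07,0.42,0.27,-0.38,0.71,-1],
    [-0.81,0.06,0.47,0.27,-0.38,0.71,-1],
    [-0.77,0.18,0.52,0.27,-0.38,0.71,-1],
    [-0.71,0.3,0.56,0.27,-0.38,0.71,-1],
    [-0.62,0.4,0.58,0.27,-0.38,0.71,-1],
    [-0.53,0.51,0.61,0.27,-0.38,0.71,-1],
    [-0.42,0.59,0.6,0.27,-0.38,0.71,-1],
    [-0.3,0.67,0.61,0.27,-0.38,0.71,-1],
    [-0.17,0.72,0.58,0.27,-0.38,0.71,-1],
    [-0.05,0.76,0.56,0.27,-0.38,0.71,-1],
  ],
)

```text
time_s: 6.05
position: [0.3001, 0.5798, 0.257]
tcp_rot: [[-0.166, 0.943, 0.29], [0.464, 0.334, -0.821], [-0.87, -0.002, -0.493]]
force: [0.4, -0.2, 0.6]
opening: 0.997
```

Call:
send_rows(
  moves=[
    [0.12,0.36,0.89,0,0,0,-1],
    [0.12,0.35,0.89,0,0,0,-1],
    [0.12,0.36,0.89,0,0,0,-1],
    [0.12,0.36,0.89,0,0,0,-1],
    [0.12,0.36,0.89,0,0,0,-1],
    [0.12,0.36,0.89,0,0,0,-1],
    [0.12,0.36,0.89,0,0,0,-1],
    [0.12,0.36,0.89,0,0,0,-1],
    [0,0,0,0,0,0,-1],
  ],
)

```text
time_s: 7.18
position: [0.4157, 0.4676, 0.147]
tcp_rot: [[-0.171, 0.942, 0.287], [0.462, 0.334, -0.822], [-0.87, -0.008, -0.492]]
force: [-0.6, -0.0, 0.0]
opening: 1.001
```

Run:
```python
from plan import *
from h import *
P,R,q=cur(); G=np.array([.445,.387,.100]); RA=orient(-70,30,20)
print(status.read_state()["time_s"],P,R.round(3).tolist(),q.round(1))
print("G in tool mm",(R.T@(G-P)*1000).round(1))
for n in("scene","top"):
    c=vision.capture(n); Pc=cloud(c)
    uv=proj(c,np.array([G,P])); print(n,uv)
    u,v=uv[0].round().astype(int); 
    cr=c["img"][v-40:v+40,u-55:u+55,::-1]
    cv2.imwrite(f"pics/pre_{n}.png",cv2.resize(cr,None,fx=7,fy=7,interpolation=cv2.INTER_CUBIC))
    m=(Pc[...,2]>.064)&(Pc[...,2]<.2)&(np.hypot(Pc[...,0]-.445,Pc[...,1]-.387)<.02); Q=Pc[m]; print(len(Q),Q.mean(0) if len(Q) else 0)
    for lo,hi in((.085,.1),(.1,.12),(.12,.14),(.14,.18)):
        k=(Q[:,2]>lo)&(Q[:,2]<hi); print(lo,k.sum(),Q[k].mean(0).round(4))
```

```text
7.175 [0.41570891 0.46755047 0.14704376] [[-0.171, 0.942, 0.287], [0.462, 0.334, -0.822], [-0.87, -0.008, -0.492]] [ 57.4  57.6  61.8 -44.7 103.1  44.8]
G in tool mm [-1.3  1.  97.8]
scene [[218.10016716 229.65911353]
 [201.32700105 234.95472112]]
136 [0.43955847 0.39208914 0.11246245]
0.085 17 [0.4391 0.3914 0.093 ]
0.1 24 [0.4396 0.392  0.1101]
0.12 20 [0.4389 0.3928 0.1297]
0.14 35 [0.4419 0.3908 0.1548]
top [[171.38885981 218.87539676]
 [142.77717024 227.77352171]]
81 [0.44363655 0.38295446 0.11338816]
0.085 6 [0.4445 0.3814 0.0933]
0.1 5 [0.4423 0.3802 0.1092]
0.12 11 [0.4436 0.3828 0.1309]
0.14 27 [0.4443 0.3857 0.1549]
```

View pics/pre_scene.png

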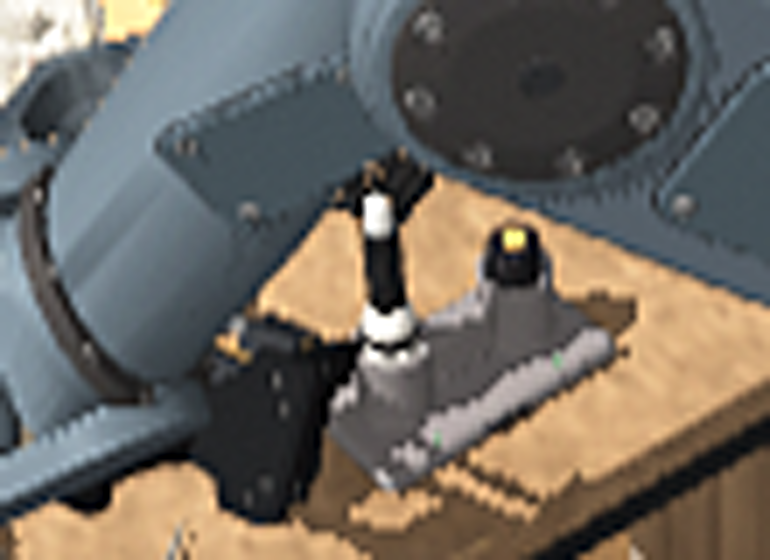

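View pics/pre_top.png

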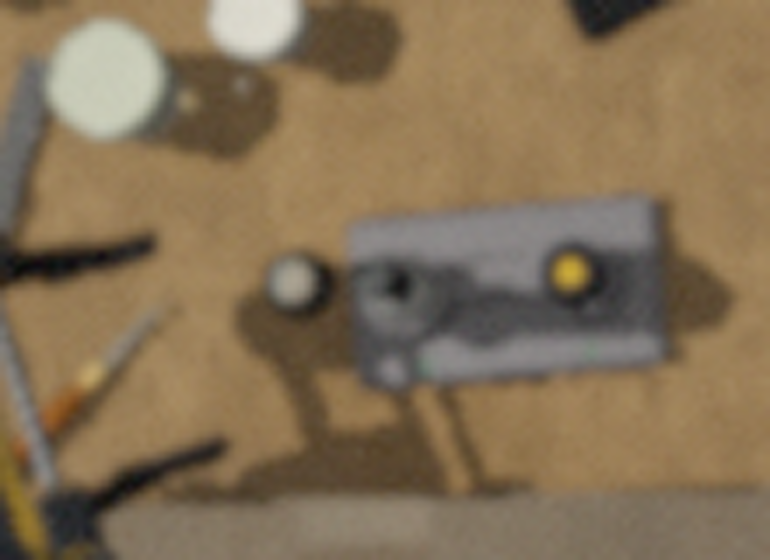

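Call:
send_rows(
  moves=[
    [-0.03,0.1,0.8,0,0,0,-1],
    [0,0,0.8,0,0,0,-1],
    [0,0,0.8,0,0,0,-1],
    [0,0,0.8,0,0,0,-1],
    [0,0,0.8,0,0,0,-1],
    [0,0,0.63,0,0,0,-1],
    [0,0,0,0,0,0,-1],
  ],
)

```text
time_s: 8.15
position: [0.4525, 0.372, 0.0903]
tcp_rot: [[-0.173, 0.942, 0.287], [0.461, 0.335, -0.822], [-0.871, -0.01, -0.492]]
force: [-0.1, 0.3, 0.1]
opening: 0.999
```

Run:
```python
from plan import *
from h import *
P,R,q=cur(); G=np.array([.446,.3885,.100])
print("G in tool mm",(R.T@(G-P)*1000).round(1))
for n in("scene","top"):
    c=vision.capture(n)
    u,v=proj(c,G).round().astype(int); 
    cr=c["img"][v-30:v+30,u-40:u+40,::-1]
    cv2.imwrite(f"pics/at_{n}.png",cv2.resize(cr,None,fx=9,fy=9,interpolation=cv2.INTER_CUBIC))
```

```text
G in tool mm [  0.3  -0.7 -20.2]
```

View pics/at_scene.png

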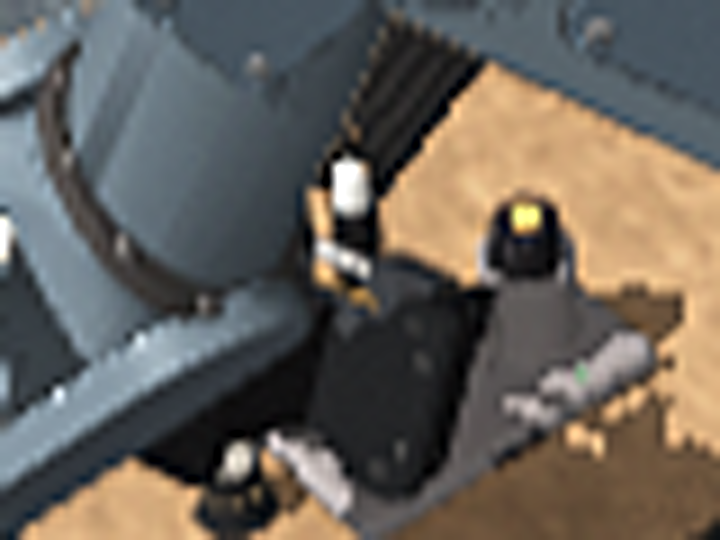

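View pics/at_top.png

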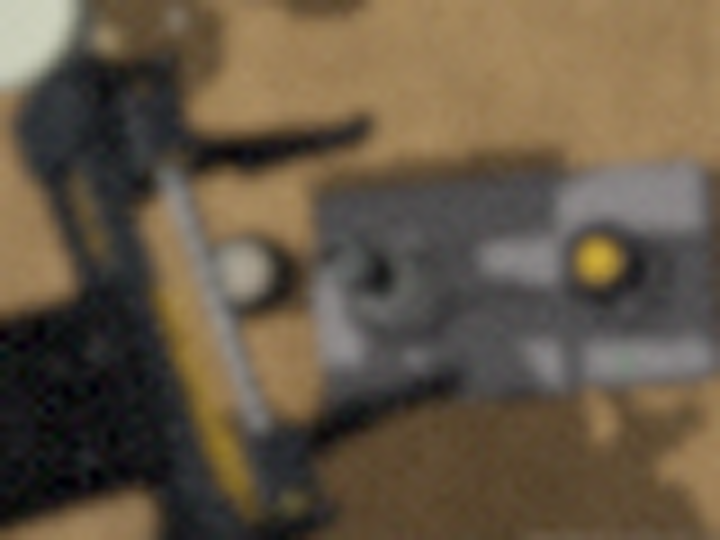

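Call:
send_rows(
  moves=[
    [0,0,0,0,0,0,1],
    [0,0,0,0,0,0,1],
    [0,0,0,0,0,0,1],
    [0,0,0,0,0,0,1],
    [0,0,0,0,0,0,1],
    [0,0,0,0,0,0,1],
  ],
)

```text
time_s: 9.0
position: [0.4524, 0.3734, 0.0909]
tcp_rot: [[-0.173, 0.942, 0.289], [0.462, 0.336, -0.821], [-0.87, -0.008, -0.493]]
force: [0.0, 1.1, 0.5]
opening: 0.403
```

Call:
send_rows(
  moves=[
    [0,0,0,0,0,0,1],
    [0,0,0,0,0,0,1],
    [0,0,0,0,0,0,1],
    [0,0,0,0,0,0,1],
    [0,0,0,0,0,0,1],
  ],
)

```text
time_s: 9.62
position: [0.4521, 0.3733, 0.0909]
tcp_rot: [[-0.173, 0.942, 0.288], [0.461, 0.336, -0.821], [-0.87, -0.009, -0.492]]
force: [-1.6, -0.4, 0.9]
opening: 0.206
```

Call:
send_rows(
  moves=[
    [0,0,0,0,0,0,1],
    [-0.26,0,-0.15,0,0,0,1],
    [-0.52,-0.01,-0.3,0,0,0,1],
    [-0.61,-0.01,-0.34,0,0,0,1],
    [-0.61,-0.01,-0.34,0,0,0,1],
    [-0.61,-0.01,-0.34,0,0,0,1],
    [-0.61,-0.01,-0.34,0,0,0,1],
    [-0.61,-0.01,-0.34,0,0,0,1],
  ],
)

```text
time_s: 10.62
position: [0.452, 0.3729, 0.2021]
tcp_rot: [[-0.172, 0.942, 0.289], [0.462, 0.336, -0.821], [-0.87, -0.008, -0.493]]
force: [0.6, 0.3, -1.5]
opening: 0.205
```

Run:
```python
from plan import *
from h import *
P,R,q=cur(); G=P-.019*R[:,2]; s=status.read_state(); print(s["time_s"],P,G,s["force"],s["opening"],q)
for n in("scene","top"):
    c=vision.capture(n)
    u,v=proj(c,G).round().astype(int); 
    cr=c["img"][v-30:v+45,u-50:u+50,::-1]
    cv2.imwrite(f"pics/lift_{n}.png",cv2.resize(cr,None,fx=8,fy=8,interpolation=cv2.INTER_CUBIC))
```

```text
10.625 [0.45198784 0.37286667 0.20210289] [0.44649896 0.38846151 0.21146628] [ 0.58947694  0.30337038 -1.47619867] 0.20468662310627045 [ 50.8998149   49.07947417  73.42434692 -48.34174577  96.81799076
  43.07372359]
```

View pics/lift_scene.png

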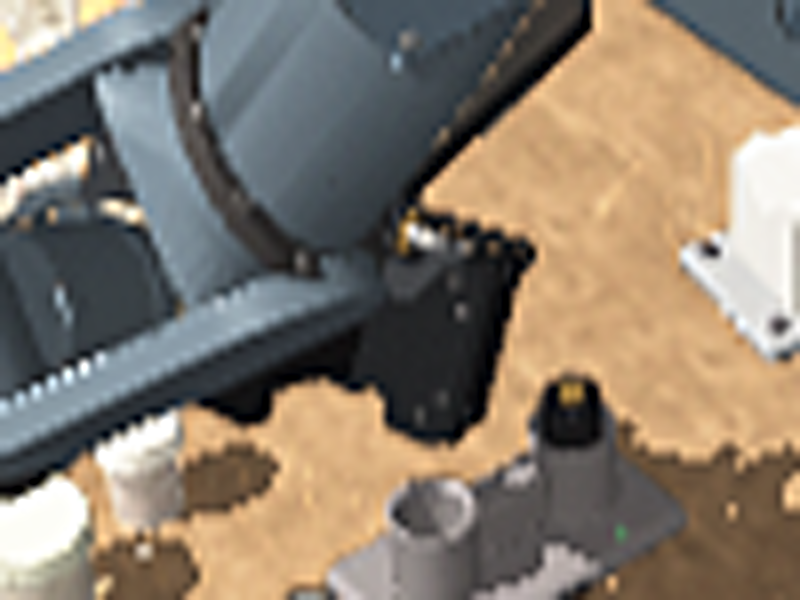

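View pics/lift_top.png

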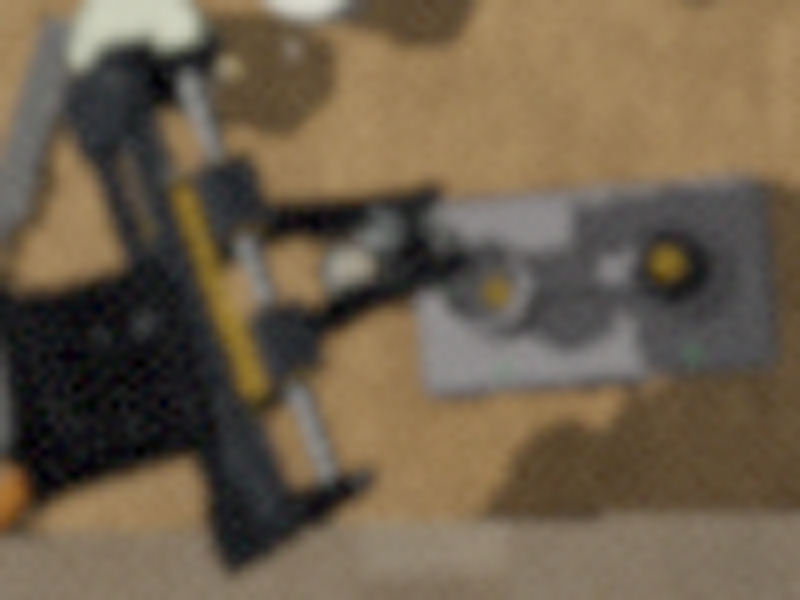

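Run:
```python
from fit import *
D={}
for n in("top","scene"):
    c=vision.capture(n); D[n]=(c,cloud(c)); 
pickle.dump(D,open("D2.pkl","wb"))
obs={};ign={}
for n in D:
    c,P=D[n]
    z=P[...,2]; near=np.hypot(P[...,0]-.508,P[...,1]-.086)<.125
    obs[n]=near&(z>.006)&(z<.2)
    # ignore strap region and dial and arm
    strap=np.hypot(P[...,0]-.455,P[...,1]-.135)<.032
    dial=np.hypot(P[...,0]-.438,P[...,1]-.108)<.03
    g=(strap&(z>.02))|dial|(z>.2)|~np.isfinite(z)
    ign[n]=cv2.dilate(g.astype(np.uint8),np.ones((3,3)))>0
def cost(p,ns): return sum((abs(sil(D[n][0],H,p,0)-obs[n])*~ign[n]).sum() for n in ns)
for ns in(("top",),("scene",),("top","scene")):
    b=None
    for a in(-.08,-.03,.03,.08):
        p0=np.array([.509,.086,1.4646+a]); s=minimize(cost,p0,args=(ns,),method="Nelder-Mead",options=dict(initial_simplex=[p0,p0+[.008,0,0],p0+[0,.008,0],p0+[0,0,-.05]]))
        if b is None or s.fun<b.fun:b=s
    x=b.x; u=np.array([np.cos(x[2]),np.sin(x[2])]); print(ns,x,b.fun,"vee",x[:2]+.042*u,"yoke",x[:2]-.042*u)
for n in D:
    c,P=D[n]
    im=c["img"][:,:,::-1].copy(); s=(sil(c,H,x,0)>.5).astype(np.uint8)
    o=cv2.resize(im[150:240,220:320],(800,720),interpolation=cv2.INTER_CUBIC)
    s2=cv2.resize(s[150:240,220:320],(800,720),interpolation=cv2.INTER_NEAREST)
    o[cv2.morphologyEx(s2,cv2.MORPH_GRADIENT,np.ones((3,3),np.uint8))>0]=(0,0,255)
    # axis line
    u=np.array([np.cos(x[2]),np.sin(x[2]),0]); O=np.array([x[0],x[1],0])
    pts=[O+u*.06+[0,0,.0],]
    for a,h_ in((.06,.055),(.024,.055),(-.037,.06),(-.047,.06)):
        q=(proj(c,O+u*a+[0,0,h_])-[220,150])*8; cv2.circle(o,tuple((q+4).astype(int).tolist()),3,(0,255,0),-1)
    cv2.imwrite(f"pics/hold_{n}.png",cv2.resize(o,(660,594)))
```

```text
('top',) [0.5101 0.0855 1.4523] 237.88235294117646 vee [0.5151 0.1272] yoke [0.5051 0.0438]
('scene',) [0.5151 0.0808 1.5039] 45.76862745098039 vee [0.518  0.1228] yoke [0.5123 0.0389]
('top', 'scene') [0.5105 0.0852 1.4518] 303.43529411764706 vee [0.5155 0.1269] yoke [0.5055 0.0435]
```

View pics/hold_top.png

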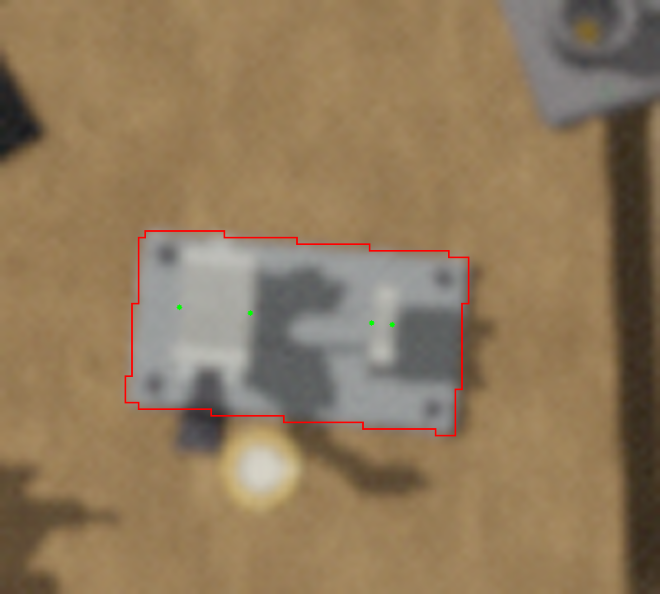

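View pics/hold_scene.png

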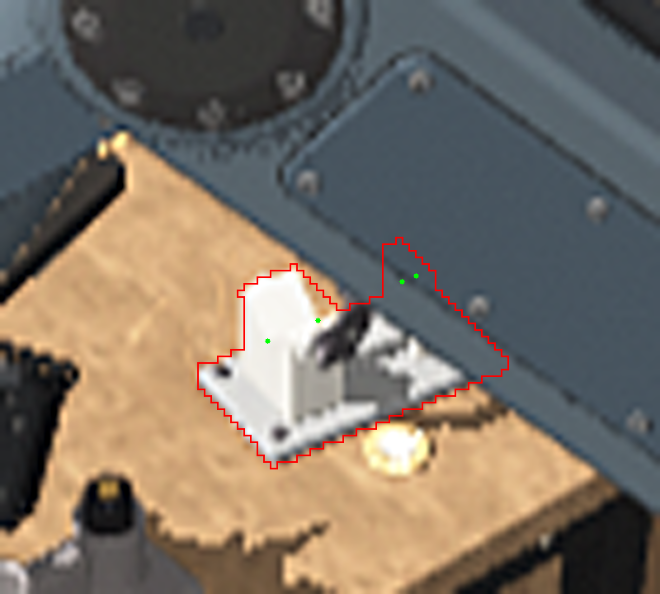

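Run:
```python
from fit import *
D=pickle.load(open("D2.pkl","rb")); c,P=D["top"]; im=c["img"][:,:,::-1]
r0,c0,k=182,236,13
def ov(x,name):
    o=cv2.resize(im[r0:r0+38,c0:c0+60],(60*k,38*k),interpolation=cv2.INTER_CUBIC)
    R=np.array([[np.cos(x[2]),-np.sin(x[2]),0],[np.sin(x[2]),np.cos(x[2]),0],[0,0,1]])
    def poly(pts,col):
        uv=proj(c,np.array(pts)/1000@R.T+[x[0],x[1],0]); q=((uv-[c0,r0]+.5)*k).astype(np.int32); cv2.polylines(o,[q],True,col,1)
    for (a,b,w,z) in((24,60,30,77),(-47,-37,20,75)): poly([[a,-w,z],[b,-w,z],[b,w,z],[a,w,z]],(0,0,255))
    poly([[24,-22,77],[60,-22,77]],(0,255,0)); poly([[24,22,77],[60,22,77]],(0,255,0))
    poly([[-84,-45,12],[84,-45,12],[84,45,12],[-84,45,12]],(255,0,0))
    cv2.imwrite(name,o)
ov([.5105,.0852,1.4518],"pics/ov1.png")
```

```text
(no output)
```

View pics/ov1.png

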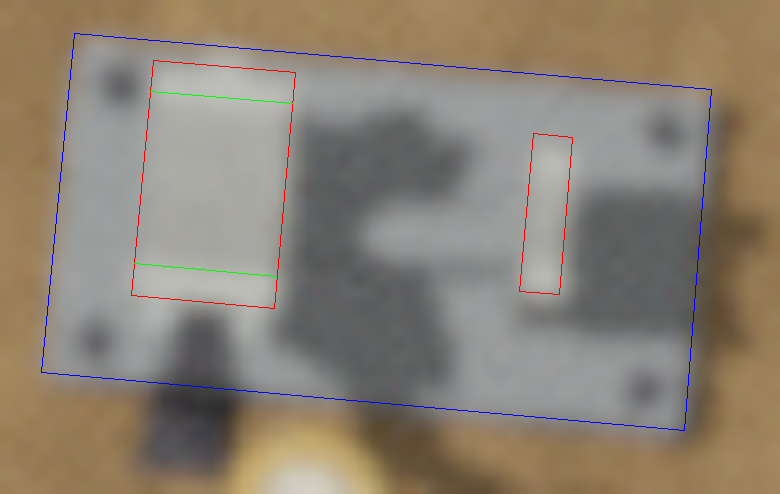

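```bash
cat > B.py <<'E'
from plan import *
az=1.46; u=np.array([np.cos(az),np.sin(az),0]); vee=np.array([.5138,.1263,.075])
yh=np.array([-u[1],u[0],0])
def RBof(t):
    f=-u; zB=np.array([0,0,-1.])*np.cos(t)-np.sin(t)*f; yB=np.cross(f,[0,0,-1.]); return np.stack([np.cross(yB,zB),yB,zB],1)
T=np.radians(29.5); RB=RBof(T)
GB=vee-u*(.0843-.031)
E
python3 - <<'E'
from B import *
P,R,q=cur()
print("check front", (R.T@[0,0,1]).round(3), (RB.T@-u).round(3))
Pb=GB+.019*RB[:,2]
print(GB)
mid=Pb+[0,0,.135]
P1,R1,q1=plan(P,R,mid,RB,22,q,1)
E
```

```text
check front [-0.87  -0.008 -0.493] [-0.87  -0.    -0.492]
[0.50790663 0.07332682 0.075     ]
[[-0.25, -0.08, 0.47, 0.03, 0.4, 0.13, 1], [-0.28, -0.07, 0.45, 0.03, 0.4, 0.13, 1], [-0.32, -0.06, 0.43, 0.03, 0.4, 0.13, 1], [-0.35, -0.06, 0.41, 0.03, 0.4, 0.13, 1], [-0.37, -0.04, 0.38, 0.03, 0.4, 0.13, 1], [-0.41, -0.03, 0.36, 0.03, 0.4, 0.13, 1], [-0.42, -0.02, 0.33, 0.03, 0.4, 0.13, 1], [-0.45, -0.01, 0.29, 0.03, 0.4, 0.13, 1], [-0.47, 0.0, 0.27, 0.03, 0.4, 0.13, 1], [-0.48, 0.02, 0.23, 0.03, 0.4, 0.13, 1], [-0.5, 0.03, 0.2, 0.03, 0.4, 0.13, 1], [-0.52, 0.04, 0.16, 0.03, 0.4, 0.13, 1], [-0.52, 0.05, 0.12, 0.03, 0.4, 0.13, 1], [-0.52, 0.06, 0.09, 0.03, 0.4, 0.13, 1], [-0.53, 0.08, 0.05, 0.03, 0.4, 0.13, 1], [-0.53, 0.09, 0.01, 0.03, 0.4, 0.13, 1], [-0.53, 0.1, -0.02, 0.03, 0.4, 0.13, 1], [-0.52, 0.12, -0.06, 0.03, 0.4, 0.13, 1], [-0.52, 0.12, -0.1, 0.03, 0.4, 0.13, 1], [-0.5, 0.14, -0.14, 0.03, 0.4, 0.13, 1], [-0.49, 0.14, -0.16, 0.03, 0.4, 0.13, 1], [-0.47, 0.16, -0.21, 0.03, 0.4, 0.13, 1]]
end [0.509  0.0827 0.1935] err mm [0.06 0.09 0.07] q [-20.7  26.1 104.9  33.3  60.7 -33.7] maxfrac 0.42 maxval 0.53
```

Call:
send_rows(
  moves=[
    [-0.25,-0.08,0.47,0.03,0.4,0.13,1],
    [-0.28,-0.07,0.45,0.03,0.4,0.13,1],
    [-0.32,-0.06,0.43,0.03,0.4,0.13,1],
    [-0.35,-0.06,0.41,0.03,0.4,0.13,1],
    [-0.37,-0.04,0.38,0.03,0.4,0.13,1],
    [-0.41,-0.03,0.36,0.03,0.4,0.13,1],
    [-0.42,-0.02,0.33,0.03,0.4,0.13,1],
    [-0.45,-0.01,0.29,0.03,0.4,0.13,1],
    [-0.47,0,0.27,0.03,0.4,0.13,1],
    [-0.48,0.02,0.23,0.03,0.4,0.13,1],
    [-0.5,0.03,0.2,0.03,0.4,0.13,1],
  ],
)

```text
time_s: 12.2
position: [0.4798, 0.2269, 0.1962]
tcp_rot: [[-0.086, 0.989, 0.122], [0.96, 0.115, -0.257], [-0.268, 0.095, -0.959]]
force: [-1.0, -0.4, -1.8]
opening: 0.207
```

Call:
send_rows(
  moves=[
    [-0.52,0.04,0.16,0.03,0.4,0.13,1],
    [-0.52,0.05,0.12,0.03,0.4,0.13,1],
    [-0.52,0.06,0.09,0.03,0.4,0.13,1],
    [-0.53,0.08,0.05,0.03,0.4,0.13,1],
    [-0.53,0.09,0.01,0.03,0.4,0.13,1],
    [-0.53,0.1,-0.02,0.03,0.4,0.13,1],
    [-0.52,0.12,-0.06,0.03,0.4,0.13,1],
    [-0.52,0.12,-0.1,0.03,0.4,0.13,1],
    [-0.5,0.14,-0.14,0.03,0.4,0.13,1],
    [-0.49,0.14,-0.16,0.03,0.4,0.13,1],
    [-0.47,0.16,-0.21,0.03,0.4,0.13,1],
    [0,0,0,0,0,0,1],
  ],
)

```text
time_s: 13.7
position: [0.5089, 0.0807, 0.1923]
tcp_rot: [[0.101, 0.993, 0.068], [0.866, -0.121, 0.484], [0.489, 0.01, -0.872]]
force: [-0.1, 0.1, -1.8]
opening: 0.208
```

Run:
```python
from B import *
from h import *
P,R,q=cur(); s=status.read_state(); G=P-.019*R[:,2]
print(s["time_s"],P,G,s["force"],s["moment"],s["opening"],q.round(1)); print("rot err deg",Ro.from_matrix(R.T@RB).as_rotvec(degrees=True).round(2))
for n in("scene","top"):
    c=vision.capture(n)
    u_,v_=proj(c,G).round().astype(int)
    cr=c["img"][v_-40:v_+40,u_-55:u_+55,::-1].copy()
    cv2.imwrite(f"pics/B_{n}.png",cv2.resize(cr,None,fx=7,fy=7,interpolation=cv2.INTER_CUBIC))
    Pc=cloud(c)
    # points near barrel
    rel=Pc-G; a=rel@(-u); l=rel@yh; k=(abs(l)<.02)&(a<-.02)&(a>-.1)&(abs(rel[...,2])<.03)
    Q=np.stack([a[k],l[k],rel[...,2][k]],1)*1000
    if len(Q): print(n,len(Q)); print(Q[np.argsort(Q[:,0])][::max(1,len(Q)//14)].round(0).tolist())
```

```text
13.7 [0.50889777 0.08073144 0.19226914] [0.50760517 0.07152848 0.20884125] [-0.05510489  0.08888563 -1.75022   ] [-0.60847823  0.12926577  0.00865584] 0.20800669047885084 [-20.9  26.2 104.8  33.2  60.6 -33.6]
rot err deg [ 0.81  0.23 -0.24]
scene 127
[[-91.0, 5.0, 17.0], [-84.0, 9.0, -6.0], [-82.0, 5.0, -13.0], [-77.0, 12.0, 3.0], [-73.0, 11.0, 1.0], [-68.0, 11.0, 3.0], [-63.0, 10.0, -9.0], [-57.0, 14.0, -4.0], [-53.0, 7.0, 9.0], [-47.0, 13.0, 1.0], [-42.0, 5.0, 8.0], [-38.0, 11.0, 10.0], [-33.0, 4.0, 14.0], [-28.0, 3.0, 11.0], [-21.0, 6.0, 10.0]]
top 198
[[-86.0, 2.0, 6.0], [-81.0, -4.0, 6.0], [-76.0, 13.0, -1.0], [-71.0, -2.0, 7.0], [-67.0, 13.0, 5.0], [-62.0, 1.0, 12.0], [-57.0, -9.0, 10.0], [-53.0, 7.0, 14.0], [-48.0, -13.0, 3.0], [-44.0, 5.0, 5.0], [-39.0, -7.0, 11.0], [-35.0, 8.0, 14.0], [-30.0, -4.0, 15.0], [-25.0, 10.0, 11.0], [-20.0, 0.0, 8.0]]
```

View pics/B_scene.png

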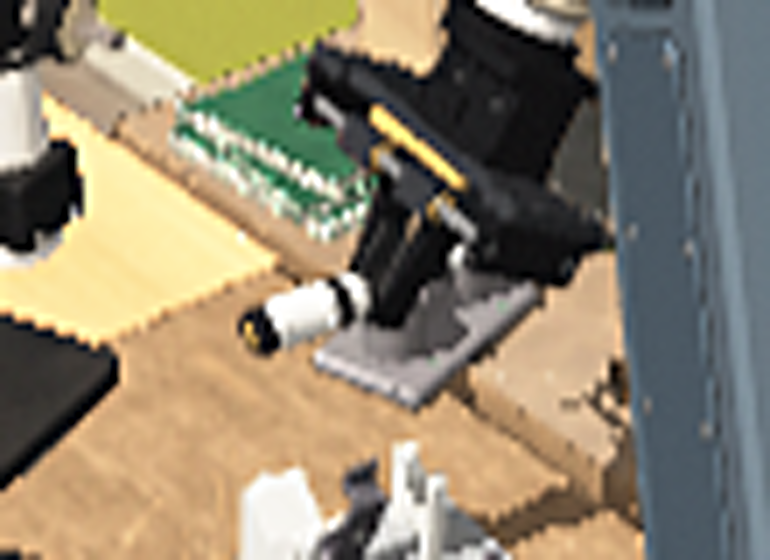

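View pics/B_top.png

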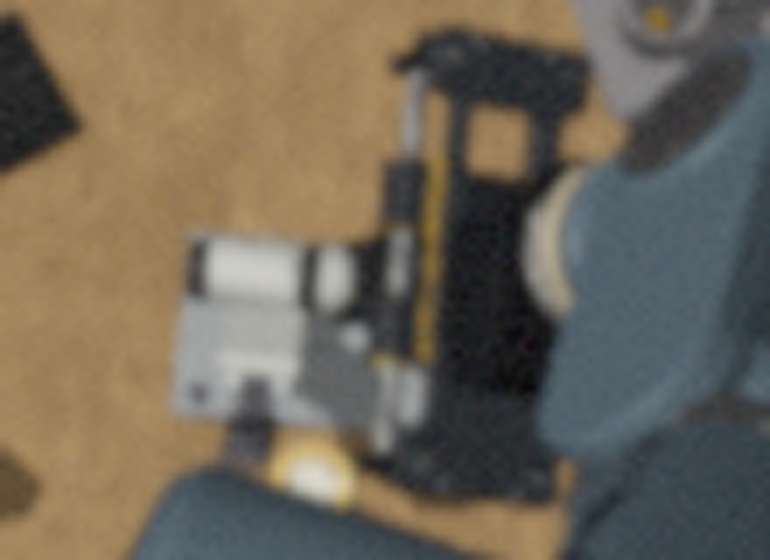

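Run:
```python
from B import *
from h import *
P,R,q=cur(); G=P-.019*R[:,2]
A=[]
for n in("scene","top"):
    c=vision.capture(n); Pc=cloud(c); rel=Pc-G; a=rel@(-u); l=rel@yh; k=(abs(l)<.022)&(a<-.028)&(a>-.08)&(abs(rel[...,2])<.022)
    Q=np.stack([a[k],l[k],rel[...,2][k]],1); A.append(Q)
    def f(p,Q): 
        t=Q[:,0]+.053; return np.hypot(Q[:,1]-p[0]-p[1]*t,Q[:,2]-p[2]-p[3]*t)-.014
    r=least_squares(f,[0,0,0,0],args=(Q,),loss="soft_l1",f_scale=.002); print(n,len(Q),r.x.round(4),np.median(abs(f(r.x,Q))))
Q=np.concatenate(A); r=least_squares(f,[0,0,0,0],args=(Q,),loss="soft_l1",f_scale=.002); print(r.x.round(4))
```

```text
scene 94 [-0.0009  0.0054 -0.0017  0.0278] 0.0011669731712839505
top 157 [-0.0003 -0.0077 -0.0019  0.0227] 0.0015260072929629397
[-0.0006 -0.0029 -0.0018  0.0257]
```

Run:
```python
from B import *
P,R,q=cur()
R1=R@Ro.from_rotvec([.8,1.4,-.2],degrees=True).as_matrix()
G=P-.019*R[:,2]; hp=np.array([.0005,.0530,-.0018])
# barrel vector in tool frame -> keep after rotation
b=R.T@(G+hp-P); tgt=vee+[0,0,.007]; Pt=tgt-R1@b
print(Pt-P)
plan(P,R,Pt,R1,8,q,1)
```

```text
[ 0.00665369 -0.00059885 -0.12734954]
[[-0.31, 0.03, 0.56, 0.01, 0.02, 0.0, 1], [-0.31, 0.02, 0.55, 0.01, 0.02, 0.0, 1], [-0.32, 0.03, 0.55, 0.01, 0.02, 0.0, 1], [-0.32, 0.03, 0.56, 0.01, 0.02, 0.0, 1], [-0.31, 0.03, 0.55, 0.01, 0.02, 0.0, 1], [-0.33, 0.03, 0.55, 0.01, 0.02, 0.0, 1], [-0.32, 0.03, 0.55, 0.01, 0.02, 0.0, 1], [-0.32, 0.03, 0.55, 0.01, 0.02, 0.0, 1]]
end [0.5148 0.083  0.0661] err mm [-0.08  0.12 -0.06] q [-21.1  40.5 107.8  41.4  48.6 -47.4] maxfrac 0.14 maxval 0.56
```

Run:
```python
from B import *
P,R,q=cur()
R1=R@Ro.from_rotvec([.8,1.4,-.2],degrees=True).as_matrix()
G=P-.019*R[:,2]; hp=np.array([.0065,.0529,-.0018])
b=R.T@(G+hp-P); tgt=vee+[0,0,.007]; Pt=tgt-R1@b
print(Pt-P)
plan(P,R,Pt,R1,8,q,1)
```

```text
[ 0.00065317 -0.00056046 -0.12730247]
[[-0.31, 0.0, 0.55, 0.01, 0.02, 0.0, 1], [-0.32, -0.01, 0.56, 0.01, 0.02, 0.0, 1], [-0.32, 0.0, 0.55, 0.01, 0.02, 0.0, 1], [-0.32, 0.0, 0.55, 0.01, 0.02, 0.0, 1], [-0.32, 0.0, 0.55, 0.01, 0.02, 0.0, 1], [-0.32, 0.0, 0.55, 0.01, 0.02, 0.0, 1], [-0.33, 0.0, 0.54, 0.01, 0.02, 0.0, 1], [-0.32, 0.01, 0.55, 0.01, 0.02, 0.0, 1]]
end [0.509  0.083  0.0662] err mm [0.13 0.05 0.04] q [-21.3  40.3 108.6  41.7  48.2 -48. ] maxfrac 0.14 maxval 0.56
```

Call:
send_rows(
  moves=[
    [-0.31,0,0.55,0.01,0.02,0,1],
    [-0.32,-0.01,0.56,0.01,0.02,0,1],
    [-0.32,0,0.55,0.01,0.02,0,1],
    [-0.32,0,0.55,0.01,0.02,0,1],
    [-0.32,0,0.55,0.01,0.02,0,1],
    [-0.32,0,0.55,0.01,0.02,0,1],
    [-0.33,0,0.54,0.01,0.02,0,1],
    [-0.32,0.01,0.55,0.01,0.02,0,1],
    [0,0,0,0,0,0,1],
    [0,0,0,0,0,0,1],
  ],
)

```text
time_s: 15.15
position: [0.5101, 0.0822, 0.0664]
tcp_rot: [[0.095, 0.994, 0.058], [0.852, -0.112, 0.511], [0.514, 0.001, -0.858]]
force: [-0.2, -0.3, -0.6]
opening: 0.208
```

Run:
```python
from B import *
from h import *
P,R,q=cur(); s=status.read_state(); G=P-.019*R[:,2]
print(s["time_s"],P,G,s["force"],s["moment"])
A=[]
for n in("scene","top"):
    c=vision.capture(n); Pc=cloud(c); rel=Pc-G; a=rel@(-u); l=rel@yh
    u_,v_=proj(c,G).round().astype(int)
    cv2.imwrite(f"pics/C_{n}.png",cv2.resize(c["img"][v_-40:v_+40,u_-55:u_+55,::-1],None,fx=7,fy=7,interpolation=cv2.INTER_CUBIC))
    k=(abs(l)<.022)&(a<-.026)&(a>-.082)&(rel[...,2]<.022)&(rel[...,2]>-.004)
    Q=np.stack([a[k],l[k],rel[...,2][k]],1); A.append(Q)
    def f(p,Q): 
        t=Q[:,0]+.053; return np.hypot(Q[:,1]-p[0]-p[1]*t,Q[:,2]-p[2]-p[3]*t)-.014
    r=least_squares(f,[0,0,0,0],args=(Q,),loss="soft_l1",f_scale=.002); print(n,len(Q),r.x.round(4),np.median(abs(f(r.x,Q))))
```

```text
15.15 [0.51010887 0.08215736 0.0664365 ] [0.50900152 0.07245326 0.08273387] [-0.24119003 -0.34893409 -0.62206723] [-0.56349094  0.11019334  0.04908266]
scene 79 [-0.0014  0.0158 -0.0003 -0.0196] 0.0018225523101337102
top 66 [-0.0009 -0.0578  0.001   0.0099] 0.0018537119161980272
```

View pics/C_scene.png

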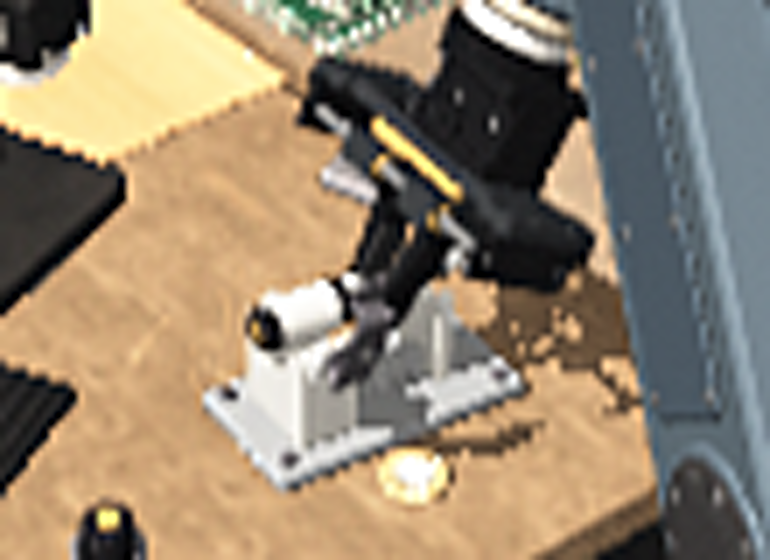

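View pics/C_top.png

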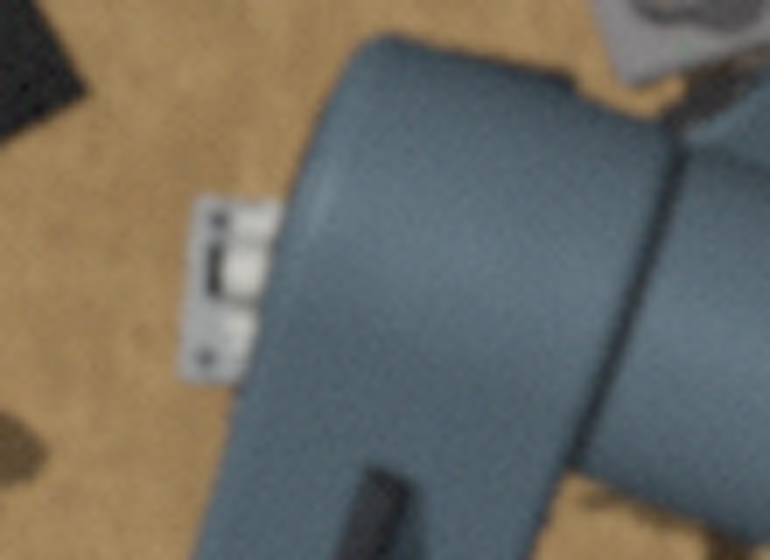

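Call:
send_rows(
  moves=[
    [-0.04,0,0.07,0,0,0,1],
    [-0.04,0,0.07,0,0,0,1],
    [-0.04,0,0.06,0,0,0,1],
    [0,0,0,0,0,0,1],
    [0,0,0,0,0,0,1],
  ],
)

```text
time_s: 15.88
position: [0.5094, 0.0825, 0.0607]
tcp_rot: [[0.095, 0.994, 0.057], [0.852, -0.111, 0.511], [0.515, -0.0, -0.857]]
force: [-2.2, 0.5, 3.4]
opening: 0.208
```

Call:
send_rows(
  moves=[
    [-0.02,-0.04,0.03,0,0,0,1],
    [0,0,0,0,0,0,1],
    [0,0,0,0,0,0,1],
  ],
)

```text
time_s: 16.25
position: [0.5092, 0.0825, 0.0603]
tcp_rot: [[0.096, 0.994, 0.059], [0.852, -0.112, 0.512], [0.515, 0.001, -0.857]]
force: [-0.8, -0.1, 5.9]
opening: 0.208
```

Call:
send_rows(
  moves=[
    [0,0,0,0,0,0,0.5],
    [0,0,0,0,0,0,0.3],
    [0,0,0,0,0,0,0],
    [0,0,0,0,0,0,-0.3],
    [0,0,0,0,0,0,-0.3],
    [0,0,0,0,0,0,-0.3],
  ],
)

```text
time_s: 17.0
position: [0.5089, 0.0822, 0.0596]
tcp_rot: [[0.095, 0.994, 0.058], [0.853, -0.112, 0.511], [0.514, 0.001, -0.858]]
force: [-0.4, -0.6, 0.2]
opening: 0.634
```

Run:
```python
from B import *
from h import *
P,R,q=cur(); s=status.read_state(); print(s["time_s"],P,s["force"],s["opening"])
n="scene"
c=vision.capture(n); Pc=cloud(c); rel=Pc-vee; a=rel@(-u); l=rel@yh
u_,v_=proj(c,vee).round().astype(int)
cv2.imwrite(f"pics/E_{n}.png",cv2.resize(c["img"][v_-30:v_+25,u_-35:u_+45,::-1],None,fx=10,fy=10,interpolation=cv2.INTER_CUBIC))
k=(abs(l)<.022)&(a<.028)&(a>-.029)&(rel[...,2]<.022)&(rel[...,2]>-.002)
Q=np.stack([a[k],l[k],rel[...,2][k]],1)
def f(p,Q): 
    t=Q[:,0]; return np.hypot(Q[:,1]-p[0]-p[1]*t,Q[:,2]-p[2]-p[3]*t)-.014
r=least_squares(f,[0,0,0,0],args=(Q,),loss="soft_l1",f_scale=.002); print(n,len(Q),r.x.round(4),np.median(abs(f(r.x,Q))))
```

```text
17.0 [0.50894413 0.08220748 0.05955253] [-0.41728932 -0.60121464  0.23016192] 0.6343749979296025
scene 88 [-0.0018  0.0382 -0.     -0.0082] 0.00192015726834055
```

View pics/E_scene.png

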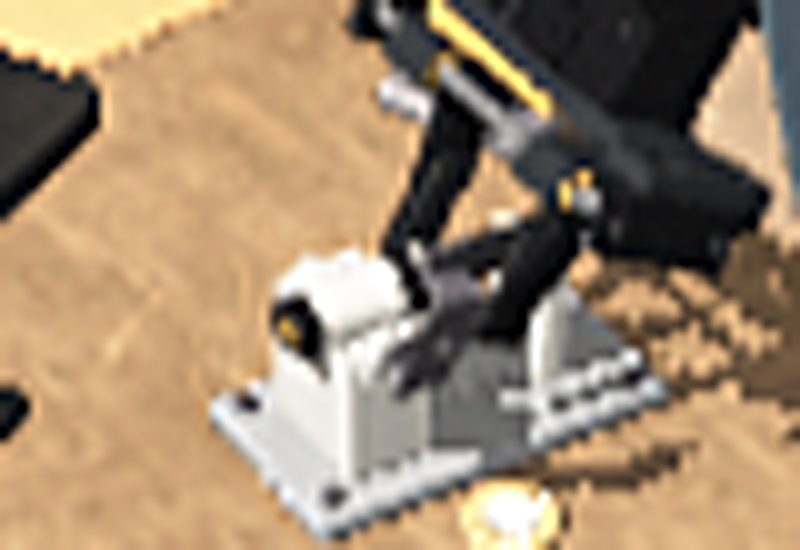

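Call:
send_rows(
  moves=[
    [0,0,-0.3,0,0,0,-0.3],
    [0,0,-0.7,0,0,0,-0.3],
    [0,0,-0.9,0,0,0,-0.3],
    [0,0,-0.9,0,0,0,-0.3],
    [0,0,-0.9,0,0,0,-0.3],
    [0,0,-0.9,0,0,0,-0.3],
  ],
)

```text
time_s: 17.8
position: [0.5022, 0.0223, 0.1599]
tcp_rot: [[0.095, 0.994, 0.059], [0.853, -0.112, 0.51], [0.513, 0.002, -0.858]]
force: [0.2, -0.0, -0.3]
opening: 0.652
```

Run:
```python
from B import *
P,R,q=cur(); print(P,status.read_state()["time_s"])
RV=RBof(0.); T1=vee+.110*yh; T1[2]=.25
P1,R1,q1=plan(P,R,T1,RV,10,q,1)
T2=T1.copy();T2[2]=.122
plan(P1,R1,T2,RV,7,q1,1)
```

```text
[0.50220243 0.02233331 0.1599388 ] 17.8
[[0.54, -0.44, -0.1, 0.0, -0.31, 0.0, 1], [0.54, -0.44, -0.12, 0.0, -0.31, 0.0, 1], [0.53, -0.44, -0.15, 0.0, -0.31, 0.0, 1], [0.52, -0.44, -0.19, 0.0, -0.31, 0.0, 1], [0.51, -0.44, -0.21, 0.0, -0.31, 0.0, 1], [0.5, -0.44, -0.23, 0.0, -0.31, 0.0, 1], [0.49, -0.44, -0.27, 0.0, -0.31, 0.0, 1], [0.47, -0.44, -0.29, 0.0, -0.31, 0.0, 1], [0.45, -0.44, -0.31, 0.0, -0.31, 0.0, 1], [0.44, -0.44, -0.34, 0.0, -0.31, 0.0, 1]]
end [0.4045 0.1386 0.2499] err mm [-0.01  0.1  -0.05] q [  4.   12.6 107.   -0.2  60.3  10.5] maxfrac 0.38 maxval 0.54
[[0.0, 0.0, 0.73, 0.0, 0.0, 0.0, 1], [0.0, 0.0, 0.73, 0.0, 0.0, 0.0, 1], [0.0, 0.0, 0.73, 0.0, 0.0, 0.0, 1], [0.0, -0.01, 0.73, 0.0, 0.0, 0.0, 1], [0.01, 0.0, 0.74, 0.0, 0.0, 0.0, 1], [0.0, 0.0, 0.73, 0.0, 0.0, 0.0, 1], [0.0, 0.0, 0.73, 0.0, 0.0, 0.0, 1]]
end [0.4045 0.1385 0.1219] err mm [-0.02  0.07 -0.06] q [  4.   25.7 115.3  -0.2  38.8  10.6] maxfrac 0.2 maxval 0.74
```

Call:
send_rows(
  moves=[
    [0.54,-0.44,-0.1,0,-0.31,0,1],
    [0.54,-0.44,-0.12,0,-0.31,0,1],
    [0.53,-0.44,-0.15,0,-0.31,0,1],
    [0.52,-0.44,-0.19,0,-0.31,0,1],
    [0.51,-0.44,-0.21,0,-0.31,0,1],
    [0.5,-0.44,-0.23,0,-0.31,0,1],
    [0.49,-0.44,-0.27,0,-0.31,0,1],
    [0.47,-0.44,-0.29,0,-0.31,0,1],
    [0.45,-0.44,-0.31,0,-0.31,0,1],
    [0.44,-0.44,-0.34,0,-0.31,0,1],
    [0,0,0,0,0,0,1],
  ],
)

```text
time_s: 19.18
position: [0.4042, 0.1401, 0.2499]
tcp_rot: [[0.109, 0.994, 0.003], [0.994, -0.109, -0.002], [-0.001, 0.003, -1.0]]
force: [-0.1, 0.0, -0.5]
opening: -0.003
```

Run:
```python
from B import *
from h import *
P,R,q=cur(); s=status.read_state(); print(s["time_s"],P,s["opening"],R.round(3).tolist())
for n in("scene","top"):
    c=vision.capture(n); Pc=cloud(c)
    u_,v_=proj(c,vee).round().astype(int)
    cv2.imwrite(f"pics/F_{n}.png",cv2.resize(c["img"][v_-35:v_+30,u_-40:u_+50,::-1],None,fx=8,fy=8,interpolation=cv2.INTER_CUBIC))
    rel=Pc-vee; a=rel@u; l=rel@yh
    m=(abs(a)<.02)&(l>.03)&(l<.085)&(Pc[...,2]>.085)&(Pc[...,2]<.17); Q=np.stack([a[m],l[m]-.034,Pc[m][:,2]-.077],1)*1000
    print(n,m.sum(), "strap a mean",Q[:,0].mean() if m.sum() else 0); print(Q[np.argsort(Q[:,2])][::max(1,len(Q)//10)].round(0).tolist())
    k=(abs(l)<.022)&(abs(a)<.029)&(rel[...,2]<.022)&(rel[...,2]>-.002)
    Q=np.stack([a[k],l[k],rel[...,2][k]],1)
    f=lambda p,Q:np.hypot(Q[:,1]-p[0]-p[1]*Q[:,0],Q[:,2]-p[2]-p[3]*Q[:,0])-.014
    if len(Q)>10:
        r=least_squares(f,[0,0,0,0],args=(Q,),loss="soft_l1",f_scale=.002); print("barrel",len(Q),r.x.round(4))
```

```text
19.175 [0.40422982 0.14012796 0.24986032] -0.0026302407239829294 [[0.109, 0.994, 0.003], [0.994, -0.109, -0.002], [-0.001, 0.003, -1.0]]
scene 66 strap a mean 4.247268178203692
[[2.0, 24.0, 9.0], [10.0, 30.0, 22.0], [2.0, 30.0, 28.0], [-4.0, 35.0, 34.0], [-9.0, 35.0, 41.0], [-1.0, 39.0, 48.0], [7.0, 38.0, 55.0], [3.0, 45.0, 58.0], [4.0, 33.0, 60.0], [10.0, 29.0, 65.0], [9.0, 33.0, 72.0]]
barrel 86 [-0.0017  0.0229 -0.0001  0.0027]
top 0 strap a mean 0
[]
```

View pics/F_scene.png

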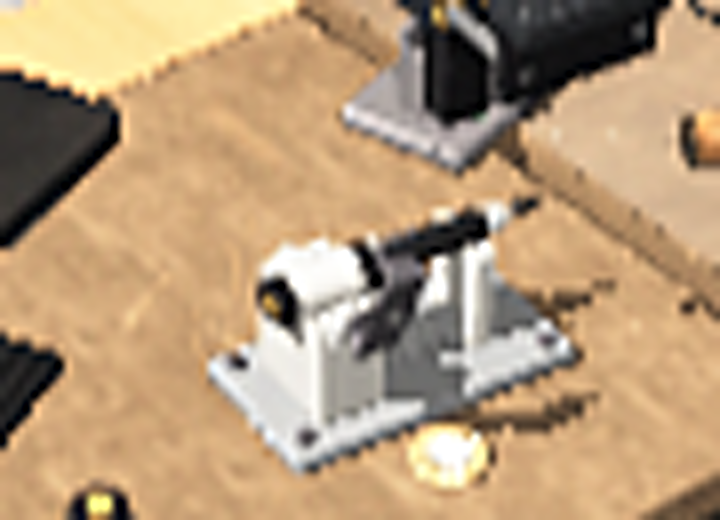

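View pics/F_top.png

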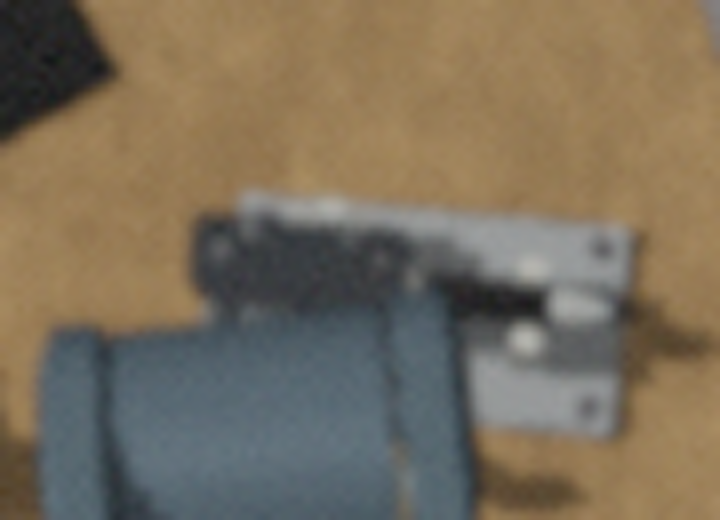

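Call:
send_rows(
  moves=[
    [0,-0.3,0.73,0,0,0,1],
    [0,0,0.73,0,0,0,1],
    [0,0,0.73,0,0,0,1],
    [0,0,0.73,0,0,0,1],
    [0,0,0.73,0,0,0,1],
    [0,0,0.73,0,0,0,1],
    [0,0,0.73,0,0,0,1],
    [0,0.5,0,0,0,0,1],
    [0,0.5,0,0,0,0,1],
    [0,0.5,0,0,0,0,1],
    [0,0,0,0,0,0,1],
  ],
)

```text
time_s: 20.65
position: [0.4367, 0.1358, 0.1213]
tcp_rot: [[0.112, 0.994, 0.004], [0.994, -0.112, -0.001], [-0.001, 0.004, -1.0]]
force: [-0.8, -0.7, -0.3]
opening: 0.006
```

Call:
send_rows(
  moves=[
    [0,0.5,0,0,0,0,1],
    [0,0.5,0,0,0,0,1],
    [0,0.5,0,0,0,0,1],
    [0,0,0,0,0,0,1],
  ],
)

```text
time_s: 21.15
position: [0.4739, 0.1317, 0.1209]
tcp_rot: [[0.112, 0.994, 0.004], [0.994, -0.112, -0.001], [-0.001, 0.004, -1.0]]
force: [0.0, 0.2, -0.3]
opening: 0.005
```

```bash
cat > see.py <<'E'
from B import *
from h import *
import sys
P,R,q=cur(); s=status.read_state(); print(s["time_s"],P,s["force"])
d=P-vee; print("TCP rel hinge: along u",(d@u*1000).round(1),"out",((d@yh)*1000-34).round(1),"up",(P[2]*1000-77).round(1))
for n in sys.argv[2:]:
    c=vision.capture(n); u_,v_=proj(c,vee).round().astype(int)
    cv2.imwrite(f"pics/{sys.argv[1]}_{n}.png",cv2.resize(c["img"][v_-35:v_+30,u_-40:u_+50,::-1],None,fx=8,fy=8,interpolation=cv2.INTER_CUBIC))
E
python3 see.py G scene
```

```text
21.15 [0.47389188 0.13170625 0.12085349] [ 0.03780419  0.1764417  -0.34306599]
TCP rel hinge: along u 1.0 out 6.3 up 43.9
```

View pics/G_scene.png

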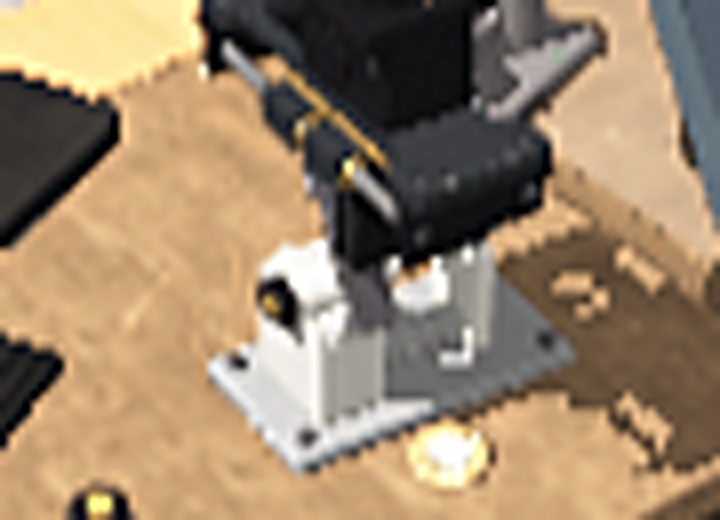

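Call:
send_rows(
  moves=[
    [0,0.4,0,0,0,0,1],
    [0,0.4,0,0,0,0,1],
    [0,0.4,0,0,0,0,1],
    [0,0.3,0,0,0,0,1],
    [0,0,0,0,0,0,1],
  ],
)

```text
time_s: 21.82
position: [0.5102, 0.1275, 0.1209]
tcp_rot: [[0.112, 0.994, 0.002], [0.994, -0.112, -0.001], [-0.001, 0.002, -1.0]]
force: [-0.3, -1.1, -1.0]
opening: 0.003
```

```bash
python3 see.py H scene
```

```text
21.825 [0.51019578 0.12751393 0.12087462] [-0.30778397 -1.10006443 -1.03651276]
TCP rel hinge: along u 0.8 out -30.3 up 43.9
```

View pics/H_scene.png

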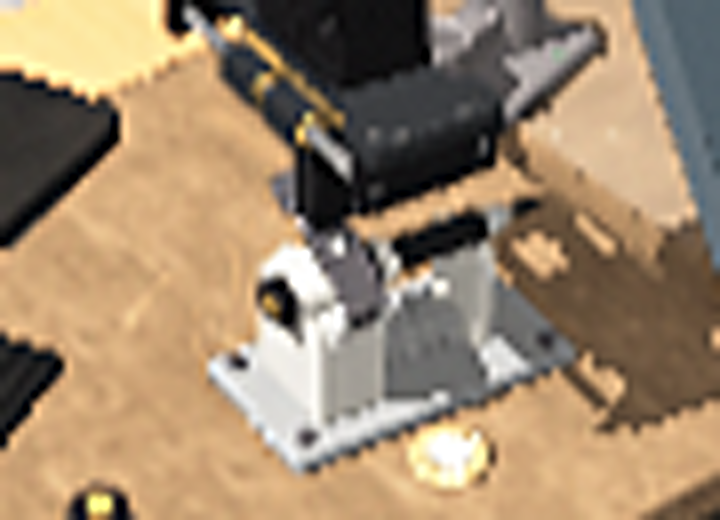

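Call:
send_rows(
  moves=[
    [0,0.25,0.1,0,0,0,1],
    [0,0.2,0.2,0,0,0,1],
    [0,0.2,0.2,0,0,0,1],
    [0,0,0.2,0,0,0,1],
    [0,0,0.15,0,0,0,1],
    [0,0,0,0,0,0,1],
  ],
)

```text
time_s: 22.62
position: [0.5246, 0.1258, 0.0991]
tcp_rot: [[0.112, 0.994, -0.001], [0.994, -0.112, -0.001], [-0.002, -0.0, -1.0]]
force: [-0.5, 0.1, 0.5]
opening: 0.006
```

Call:
send_rows(
  moves=[
    [0,0,0.08,0,0,0,1],
    [0,0,0.06,0,0,0,1],
    [0,0,0,0,0,0,1],
    [0,0,0,0,0,0,1],
  ],
)

```text
time_s: 23.12
position: [0.5254, 0.1258, 0.0968]
tcp_rot: [[0.111, 0.994, 0.002], [0.994, -0.111, -0.001], [-0.001, 0.002, -1.0]]
force: [-0.7, -1.3, 5.1]
opening: 0.008
```

```bash
python3 see.py I scene
```

```text
23.125 [0.52542346 0.12581842 0.09683873] [-0.7246199  -1.2628419   5.13126402]
TCP rel hinge: along u 0.8 out -45.6 up 19.8
```

View pics/I_scene.png

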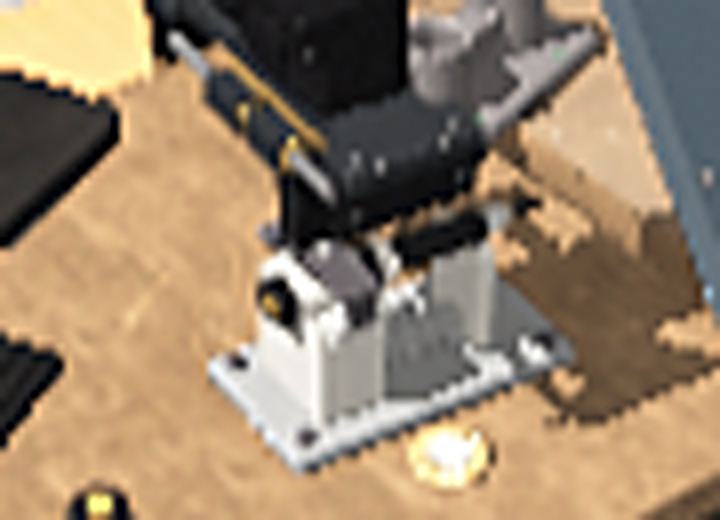

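Call:
send_rows(
  moves=[
    [0,0,0.06,0,0,0,1],
    [0,0,0.06,0,0,0,1],
    [0,0,0,0,0,0,1],
    [0,0,0,0,0,0,1],
  ],
)

```text
time_s: 23.68
position: [0.5255, 0.1259, 0.0964]
tcp_rot: [[0.111, 0.994, 0.003], [0.994, -0.111, -0.002], [-0.001, 0.003, -1.0]]
force: [-5.6, -1.2, 23.0]
opening: 0.007
```

Call:
send_rows(
  moves=[
    [0,0,-0.2,0,0,0,1],
    [0,0,-0.6,0,0,0,1],
    [0,0,-0.9,0,0,0,1],
    [0,0,-0.9,0,0,0,1],
    [0,0,-0.9,0,0,0,1],
    [-0.6,-0.3,-0.9,0,0,0,1],
    [-0.9,-0.4,-0.5,0,0,0,1],
    [-0.9,-0.4,0,0,0,0,1],
    [-0.9,-0.4,0,0,0,0,1],
    [-0.9,-0.4,0,0,0,0,1],
    [-0.9,0,0,0,0,0,1],
    [0,0,0,0,0,0,1],
  ],
)

```text
time_s: 25.18
position: [0.4635, 0.0036, 0.216]
tcp_rot: [[0.114, 0.993, 0.001], [0.993, -0.114, -0.001], [-0.001, 0.001, -1.0]]
force: [0.0, -0.2, 0.1]
opening: 0.009
```

```bash
python3 see.py J scene top
python3 - <<'E'
from B import *
from h import *
for n in("scene","top"):
    c=vision.capture(n); Pc=cloud(c); cv2.imwrite(f"pics/all_{n}.png",cv2.resize(c["img"][:,:,::-1],(800,600)))
    rel=Pc-vee; a=rel@u; l=rel@yh
    m=(abs(a)<.010)&(l<.03)&(l>-.05)&(Pc[...,2]>.065)&(Pc[...,2]<.15)
    Q=np.stack([a[m],l[m]-.034,Pc[m][:,2]-.077],1)*1000
    print(n,m.sum()); print(Q[np.argsort(Q[:,1])].round(0)[::max(1,len(Q)//20),1:].tolist())
E
```

```text
25.175 [0.46354822 0.00361425 0.21600294] [ 0.03142457 -0.16521445  0.05938429]
TCP rel hinge: along u -127.5 out 2.4 up 139.0
scene 67
[[-80.0, 6.0], [-69.0, -2.0], [-68.0, 9.0], [-66.0, -2.0], [-62.0, 22.0], [-61.0, -2.0], [-57.0, 17.0], [-53.0, 3.0], [-51.0, 19.0], [-47.0, 16.0], [-45.0, 19.0], [-39.0, 21.0], [-36.0, 21.0], [-32.0, 20.0], [-26.0, 22.0], [-23.0, 20.0], [-20.0, 20.0], [-19.0, 20.0], [-17.0, 18.0], [-12.0, 20.0], [-9.0, 19.0], [-6.0, 24.0], [-4.0, -12.0]]
top 141
[[-84.0, 5.0], [-80.0, 6.0], [-74.0, 4.0], [-68.0, 21.0], [-64.0, 18.0], [-61.0, 22.0], [-57.0, 21.0], [-52.0, 17.0], [-48.0, 20.0], [-45.0, 18.0], [-42.0, 21.0], [-38.0, 24.0], [-34.0, 23.0], [-31.0, 20.0], [-28.0, 24.0], [-24.0, 22.0], [-19.0, 19.0], [-16.0, 13.0], [-12.0, 21.0], [-9.0, 19.0], [-5.0, 23.0]]
```

View pics/J_scene.png

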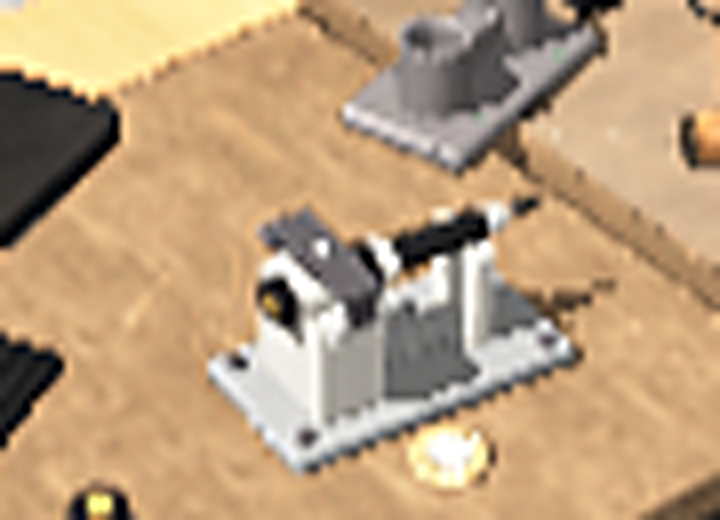

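View pics/J_top.png

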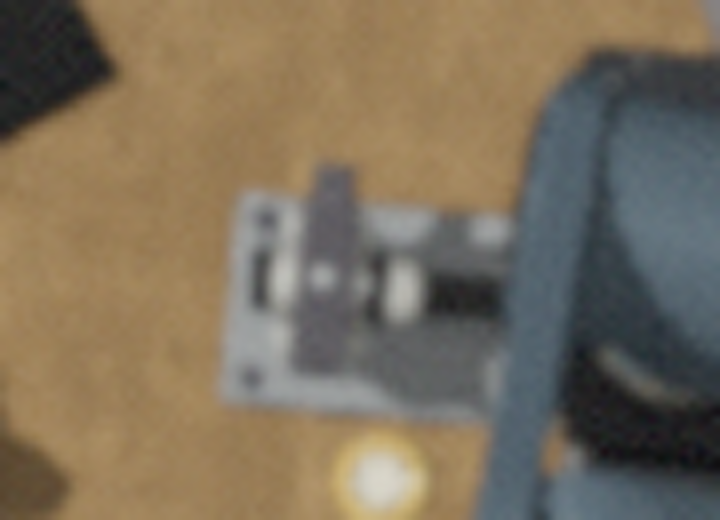

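View pics/all_top.png

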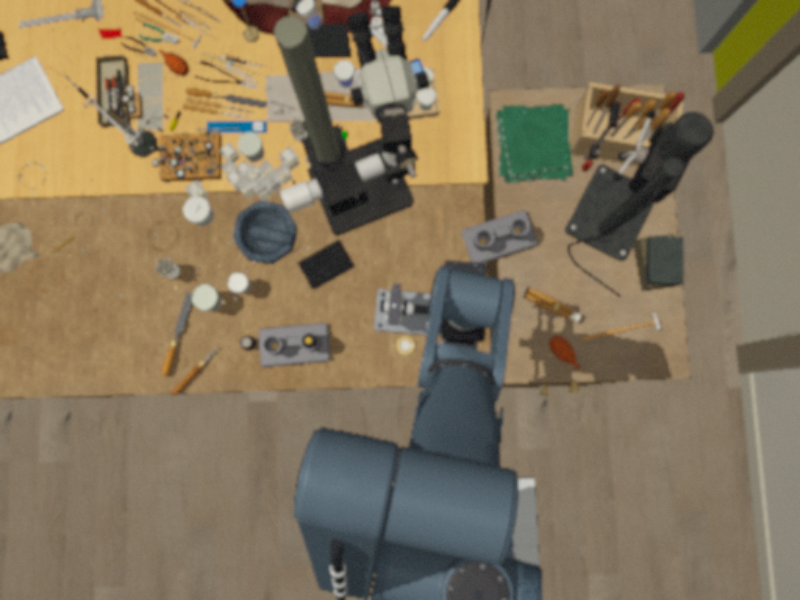

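```bash
python3 -c "
from rig import bot,status
print(status.read_state()['time_s']); print(bot.hand_in())"
```

```text
25.375
the job is handed in; nothing more can be done
None
```

The handpiece is mounted in the bench holder with the strap shut over its barrel. I handed the job in at 25.4 s of the 64 s allowed; the hand-in gave no verdict.

I gripped it by the slim grip and lifted it straight up out of its well. Then I laid it in the vee block and front yoke, let go, swung the strap over and pressed it to a hard stop at about 23 N. The arm then backed clear.

**Last checks:**
- **Strap:** its upper face reads flat at 18–24 mm above the hinge in the depth images, against 19.5 mm when fully shut.
- **Barrel:** before the strap went over, its axis was about 75 mm up and level, within 2 mm of the vee centre. Its rear end is about 30 mm from the strap's middle, against 31 mm when centred. The slim grip lies over the yoke.
- **Other things:** the spare battery is still in its well. In the final top picture the loupe, dial holder, jars and tools are in the same places as at the start.
- **Forces:** contact readings at the end of each call stayed at 23 N or below, and nothing touched the robot at hand-in.

**Disagreements:**
- The holder's long axis measured about 84° to the left of straight ahead, more than the 0.3 to 1 rad in the description. I went by the images, where the vee and yoke sizes matched.
- A holder fit from the partly blocked side camera alone was about 4 mm off, so I did not rely on it.

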